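# Locate a driver module in the test adapter's tray and slide the tray home

### The job

Load the driver module into the tray of the test adapter, transistor-tab end towards the blue end stop: lay it down in the tray without dropping it, push it snug against both dowel pins and the end stop, and let go of it. Then push the tray by its handle, not by the module, along its centre line under the probe head until it is fully home, with the module still snug against its three locating points. Leave the other loose things on the bench where they are.

Things in the scene. Friction and masses are not known exactly. Their poses are not given: they have to be found in the camera images.
- module_c (a point): centre (half-way up, 19 mm above the underside) of the loose driver module: a green circuit board on a finned aluminium heat sink. The heat sink is 68 (x) by 136 (y) by 24 mm high with straight sides; the board lies on it, inside its outline; 38 mm high in all, 0.4 kg. Transistor-tab end at -y. It lies left of the adapter; take it across its 68 mm width by the heat sink's sides
- module_tabs (a point): point on the module's tab end (the end with three flat transistor tabs): 60 mm from module_c along -y, 11 mm higher
- adapter: fixed test adapter: dark base 120 (x) by 345 (y) by 8 mm, two guide rails along y (tops 16.5 mm above the bench) and a grey probe head over y = -178 to -25 mm, top 94.5 mm and clear height below 66 mm above the bench. Origin on the bench, on the rails' centre line; x away from the robot, y to the left along the bench. Two rubber bumpers under the head stop the tray
- tray: loose slide tray between the rails, plate 94 (x) by 170 (y) by 10 mm, floor 18 mm above the bench, 0.8 kg, drag 5 to 12 N. Origin at its underside, 90 mm behind the leading edge; axes as the adapter's. Its y in the adapter's frame: 50 to 70 mm at the start, -70 mm fully home. 1.5 mm side play on short guide shoes: it runs if pushed within 18 mm of x = 0, cocks and binds if pushed near a corner
- tray_nest (a point): point of the tray floor (tray x = 0, y = -7 mm) below the centre of the seated module; axes as the tray's. Two steel dowels (10 mm diameter, 20 mm high) at x = +39, y = +45 and -45 mm from it touch the module's far long side; the brass button of the blue end stop (30 mm wide, 20 mm high), face at y = -68 mm, touches its tab end. Floor free to x = -47 mm and up to the handle's front face at y = +128 mm
- tray_handle (a point): middle of the handle's rear face (normal +y), 10 mm above the tray floor; push it towards -y. The handle is an upright black block 36 mm wide (x), 14 mm thick (y), 36 mm high above the tray floor, red patch on this face, on a 44 mm wide tongue at the tray's left end
- meter: orange hand multimeter lying behind the module, 150 by 74 by 44 mm, origin under its centre; leave it alone
- driver_tool: screwdriver with yellow handle, 225 mm long, lying behind the adapter, origin under its middle; leave it alone
- cap_a: white film capacitor, 66 by 92 by 66 mm, lying behind the adapter below the overhead shelf (whose front edge hangs 0.54 m above the bench, 90 mm behind the adapter's centre line), origin under its centre; leave it alone
- cap_b: second white film capacitor, of the same size, behind the adapter; leave it alone
- tape: roll of yellow tape lying flat behind the adapter, 63 mm across, 20 mm high; leave it alone
- breaker: white two-pole circuit breaker, 36 by 85 by 63 mm, lying at the far left of the bench; leave it alone

How it is judged:
By the outcome, as a careful person would: the job done as asked, in the order asked, and still so for the second after the job is handed in, with the robot touching nothing.
It also fails if it takes over 72 s, if anything falls off the work surface, if the arm or the gripper's body presses on something with over 40 N, if the wrist force passes 120 N, or if a joint passes its speed limit or range.

### The arm

A 7-joint arm with a two-finger parallel gripper is mounted at the origin on a cart in front of the work surface, level with it; the furniture and walls round the work are solid. World frame = base frame: x ahead of the robot, y to its left, z up, the work surface at z = 0. Lengths are in m, angles in rad, forces in N, time in s.
With the tool pointing down it reaches from about 0.4 to 0.85 m from the base axis. Payload 10.4 kg.
Tool frame: the origin (TCP) lies between the finger pads; the fingertips stand tcp_to_tips ahead of it and the grasp point (between the pads) lies 8 mm behind it (tcp_to_tips is the distance from the TCP to the fingertips, in m); z points along the fingers, y is the line along which they close (so a half turn about z gives the same grasp; the last joint's range is limited). The gripper opens to 85 mm and grips with 20 to 120 N. Pads are 22 mm wide; open, the fingers measure 114 mm over their backs; the gripper's body (76 mm by 85 mm) begins 54 mm behind the grasp point. The pads swing forward as they close: fully open they stand 13 mm farther back than shut.
Start: joints at [1.32, 0.332, -0.065, 1.46, 0.022, 1.35, -0.088], TCP at [0.141, -0.609, 0.242] pointing down, gripper open.
Joint ranges: [-2.6, 2.6], [-0.5, 2.12], [-1.47, 1.34], [0.16, 2.42], [-1.27, 4.41], [0.06, 2.06], [-2.6, 2.6]. Speed limits (rad/s): [2.22, 2.22, 2.79, 2.79, 3.14, 3.14, 3.14].

### API

Orientations are given as a unit quaternion [x, y, z, w].
In Python, from workcell import * gives the robot as it stands.
- The arm moves only by the tool apply_moves, never from a script. Its argument "rows" is a list of rows, each an object of numbers: "x", "y", "z": the shift along the tool's x, y, z in mm; "ax", "ay", "az": the turn, a rotation vector about the tool's x, y, z in degrees; "gripper": the closure, from 0 (fully open) to 1 (shut). A call has 1 to 5 rows; each row shifts and turns the commanded pose from where the row before left it, along the tool's axes as they then stand; what a row does not reach is not made up. A row lasts 1/12 s, in which the tool goes at most 41.7 mm and 7.16 degrees, less where a joint would pass 70% of its speed; a pose out of reach is approached as far as the arm can. A call with a gripper value outside its range is refused whole. The fingers move at their own pace and stop on an object; "newtons" is the grip in N (left out, the last holds). Time passes only in rows, so rows that do not move let the fingers close. It gives the time, the measured TCP pose, the force, the opening and the grip force at its end, in the units of the state.
- get_obs(): the state, without advancing time (a new reading comes with each control period).
- camera(name): name is "scene" or "top" or "wrist"; returns a dict with "color" (400x640x3 uint8, red, green, blue), "fov_y" (degrees; the focal length in pixels is half the picture's height over the tangent of half this angle, whatever the lens; pixels are square), "cx", "cy" (the principal point, pixels), "rvec" (rotation vector, rad) and "tvec" (3), from world to camera coordinates, as OpenCV has them. Camera axes: x right, y down, z forward; pixel columns grow to the right and rows downward; lengths in m; the calibration is good to about 2 mm. A picture is of the moment at which its call begins. There is no depth.
- hand_in(): hands the job in; it is judged then, once.
The state is a dict: "clock": time; "joint_pos": joint angles; "joint_velocities": joint speeds; "tau": joint torques, N m; "position": TCP position; "ee_rot": TCP orientation; "ft_force": force on the tool from outside, world axes, zero at the start; "torque": the same for the moment, N m; "grip_width": opening from 0.0 (shut) to 1.0 (fully open); "grasp_force": force on a finger pad.
Only numpy, scipy, OpenCV 4.12 (cv2) and the standard library are available. Lean on these libraries where they do the work, as an engineer would, in place of code of your own. Each camera call takes 0.05 s, during which the arm holds its last target. There are 200 camera calls.

## Working session

There is one attempt and no reset: what is moved stays moved. The work goes in short steps, Python scripts to look and compute and a tool call to move; the robot and the scene stay as the last step left them, time stands still between calls to the robot, and variables do not carry over. Pictures are saved under pics/ and viewed, at most 10 in all, crops included, and the job is handed in when it is done.

Besides the shell and the picture viewer there is one more tool, called after "Emit:" in YAML: its name, and indented under it one key for each argument. apply_moves: Moves the arm, as the interface text tells. Its arguments: {"type":"object","properties":{"rows":{"type":"array","items":{"type":"object","properties":{"x":{"type":"number"},"y":{"type":"number"},"z":{"type":"number"},"ax":{"type":"number"},"ay":{"type":"number"},"az":{"type":"number"},"gripper":{"type":"number"}}}},"newtons":{"type":"number"}},"required":["rows"]}

```bash
ls; mkdir -p pics
cat > h.py <<'E'
from workcell import *
import numpy as np, cv2
from scipy.spatial.transform import Rotation as R
def snap(n,f=None):
    c=camera(n); 
    if f: cv2.imwrite('pics/'+f,c['color'][:,:,::-1])
    return c
def ray(c,u,v,z):
    f=200/np.tan(np.radians(c['fov_y'])/2)
    M=R.from_rotvec(np.ravel(c['rvec'])).as_matrix(); t=np.ravel(c['tvec'])
    o=-M.T@t; d=M.T@np.array([(u-c['cx'])/f,(v-c['cy'])/f,1])
    return o+d*(z-o[2])/d[2]
def proj(c,p):
    f=200/np.tan(np.radians(c['fov_y'])/2)
    q=R.from_rotvec(np.ravel(c['rvec'])).as_matrix()@np.array(p)+np.ravel(c['tvec'])
    return np.array([c['cx']+f*q[0]/q[2],c['cy']+f*q[1]/q[2]])
E
python3 - <<'E'
from h import *
o=get_obs()
for k,v in o.items(): print(k,np.round(v,3))
import workcell; print([k for k in dir(workcell) if k[0]!='_'])
for n in('scene','top'):
    c=snap(n,n+'0.png'); print(n,c['fov_y'],c['cx'],c['cy'],c['rvec'],c['tvec'])
    import pickle; pickle.dump(c,open(n+'0.pkl','wb'))
try: print(tcp_to_tips)
except Exception as e: print(e)
E
```

```text
pics
clock 0.0
joint_pos [ 1.32   0.333 -0.065  1.461  0.022  1.35  -0.089]
joint_velocities [ 0.001  0.    -0.001 -0.     0.002  0.001  0.001]
tau [ 1.0000e-03 -6.2544e+01  4.9000e-02 -3.9162e+01  1.6000e-02  1.0000e-02
  0.0000e+00]
position [ 0.141 -0.608  0.242]
ee_rot [ 0.994  0.114 -0.    -0.001]
ft_force [ 0.581 -0.497 -0.314]
torque [0.009 0.019 0.019]
grasp_force 0.0
grip_width 0.998
['MotionError', 'camera', 'get_obs', 'hand_in', 'tcp_to_tips']
scene 53.0567230503927 319.152411694193 197.8101787523988 [ 2.06245124 -0.44752362  0.2860145 ] [-0.47024176  0.22135308  0.70190915]
top 44.175662637034485 316.11592021894506 201.4511098824495 [ 2.13316569 -2.10662294  0.18673845] [0.16198072 0.61329132 1.32039811]
0.011
```

View pics/top0.png

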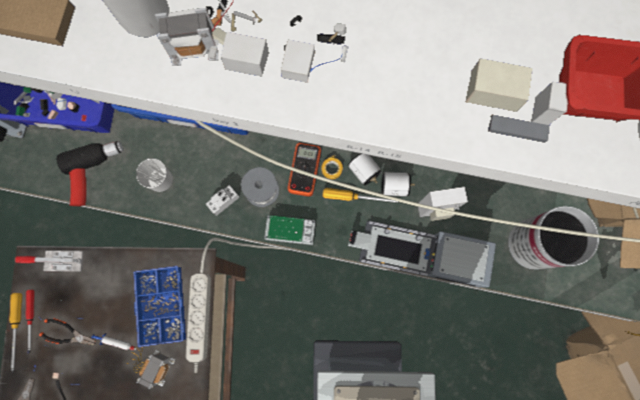

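View pics/scene0.png

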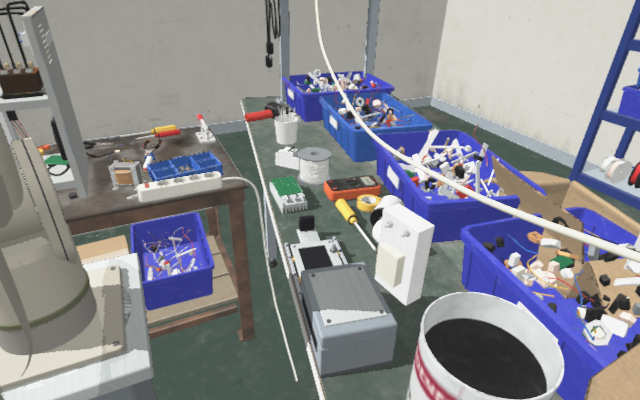

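The top view shows the module at about (290,230) with its silvery tabs on the right. The adapter's tray is at (400,245), the handle at (356,240) and the probe head at (462,257). The scene view agrees.

Run:
```python
from h import *
import pickle
c=pickle.load(open('top0.pkl','rb')); s=pickle.load(open('scene0.pkl','rb'))
for n,u,v,z in [('mod',289,230,.03),('modL',267,230,.03),('modR',313,232,.03),('handle',356,240,.05),('traymid',398,248,.02),('headTL',438,232,.0945),('headTR',495,240,.0945),('headBL',432,277,.0945),('headBR',490,286,.0945),('benchedge',200,236,0),('be2',500,296,0),('cableat?',330,176,.3)]:
    print(n,ray(c,u,v,z).round(3))
for n,cc in(('t',c),('s',s)):
    M=R.from_rotvec(np.ravel(cc['rvec'])).as_matrix(); print(n,(-M.T@np.ravel(cc['tvec'])).round(3))
im=c['color'][190:300,250:510]; cv2.imwrite('pics/topc.png',cv2.resize(im,None,fx=3,fy=3,interpolation=cv2.INTER_CUBIC)[:,:,::-1])
```

```text
mod [0.533 0.245 0.03 ]
modL [0.533 0.308 0.03 ]
modR [0.529 0.178 0.03 ]
handle [0.505 0.058 0.05 ]
traymid [ 0.487 -0.063  0.02 ]
headTL [ 0.525 -0.159  0.095]
headTR [ 0.505 -0.31   0.095]
headBL [ 0.405 -0.139  0.095]
headBR [ 0.384 -0.291  0.095]
benchedge [0.517 0.504 0.   ]
be2 [ 0.358 -0.349  0.   ]
cableat? [0.626 0.136 0.3  ]
t [0.357 0.155 1.412]
s [ 0.204 -0.644  0.554]
```

View pics/topc.png

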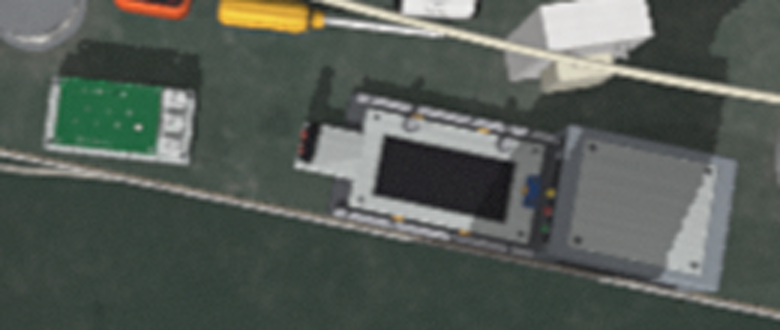

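```bash
cat >> h.py <<'E'
def plan(way,yaw0=None,p0=None,dec=1):
    """way: list of (x,y,z,toolx_angle_deg,nrows), tool down. prints rows"""
    o=get_obs(); Rm=R.from_quat(o['ee_rot']).as_matrix()
    p=np.array(o['position']) if p0 is None else np.array(p0); a=np.degrees(np.arctan2(Rm[1,0],Rm[0,0])) if yaw0 is None else yaw0
    print('start',p.round(4),round(a,2),'tilt',Rm[:,2].round(4))
    out=[]
    for x,y,z,b,n in way:
        T=np.array([x,y,z])
        for i in range(n):
            k=n-i; d=(T-p)/k; da=(b-a)/k
            c,s=np.cos(np.radians(a)),np.sin(np.radians(a))
            X=np.array([c,s,0]);Y=np.array([s,-c,0])
            r=[round(float(v),dec) for v in (X@d*1000,Y@d*1000,-d[2]*1000)]; raz=round(-da,dec)
            p=p+(X*r[0]+Y*r[1])/1000-np.array([0,0,r[2]/1000]); a-=raz
            out.append(r+[raz])
    for i,r in enumerate(out): print(r, '' if (i+1)%5 else '|')
    print('end',p.round(4),round(a,2))
E
python3 - <<'E'
from h import *
import pickle
c=pickle.load(open('top0.pkl','rb'))
for n,u,v,z in [('buckbase',530,262,0),('rimL',510,235,.2),('rimN',555,268,.2)]: print(n,ray(c,u,v,z).round(3))
plan([(.38,-.24,.28,13,11),(.47,.2,.26,87,14)],dec=0)
E
```

```text
buckbase [ 0.454 -0.439  0.   ]
rimL [ 0.506 -0.31   0.2  ]
rimN [ 0.427 -0.415  0.2  ]
start [ 0.1411 -0.6085  0.2416] 13.05 tilt [-3.0e-04  1.2e-03 -1.0e+00]
[29.0, -28.0, -3.0, np.float64(0.0)] 
[29.0, -28.0, -4.0, np.float64(0.0)] 
[29.0, -28.0, -3.0, np.float64(0.0)] 
[29.0, -28.0, -4.0, np.float64(0.0)] 
[29.0, -28.0, -3.0, np.float64(0.0)] |
[28.0, -28.0, -4.0, np.float64(0.0)] 
[29.0, -27.0, -3.0, np.float64(0.0)] 
[28.0, -28.0, -4.0, np.float64(0.0)] 
[29.0, -27.0, -3.0, np.float64(0.0)] 
[28.0, -28.0, -4.0, np.float64(0.0)] |
[29.0, -27.0, -3.0, np.float64(0.0)] 
[13.0, -29.0, 1.0, np.float64(-5.0)] 
[16.0, -28.0, 1.0, np.float64(-5.0)] 
[18.0, -26.0, 1.0, np.float64(-5.0)] 
[20.0, -25.0, 2.0, np.float64(-5.0)] |
[23.0, -23.0, 1.0, np.float64(-5.0)] 
[24.0, -21.0, 2.0, np.float64(-5.0)] 
[26.0, -19.0, 1.0, np.float64(-5.0)] 
[28.0, -16.0, 2.0, np.float64(-6.0)] 
[29.0, -13.0, 1.0, np.float64(-5.0)] |
[30.0, -11.0, 2.0, np.float64(-6.0)] 
[31.0, -7.0, 1.0, np.float64(-5.0)] 
[32.0, -4.0, 2.0, np.float64(-6.0)] 
[32.0, -1.0, 1.0, np.float64(-5.0)] 
[33.0, 1.0, 2.0, np.float64(-6.0)] |
end [0.4697 0.2002 0.2596] 87.05
```

Emit:
apply_moves:
  rows:
    - {"x": 29, "y": -28, "z": -4}
    - {"x": 29, "y": -28, "z": -4}
    - {"x": 29, "y": -28, "z": -4}
    - {"x": 29, "y": -28, "z": -4}
    - {"x": 29, "y": -28, "z": -4}

```text
invalid input at $.rows[0]: expected keys x, y, z, ax, ay, az, gripper
```

Emit:
apply_moves:
  rows:
    - {"x": 29, "y": -28, "z": -4}
    - {"x": 29, "y": -28, "z": -4}
    - {"x": 29, "y": -28, "z": -4}
    - {"x": 29, "y": -28, "z": -4}
    - {"x": 29, "y": -28, "z": -4}

```text
invalid input at $.rows[0]: expected keys x, y, z, ax, ay, az, gripper
```

Emit:
apply_moves:
  rows:
    - {"x": 28, "y": -27, "z": 0}
    - {"x": 13, "y": -29, "z": 1, "az": -5}
    - {"x": 16, "y": -28, "z": 1, "az": -5}
    - {"x": 18, "y": -26, "z": 1, "az": -5}
    - {"x": 20, "y": -25, "z": 1, "az": -5}

```text
invalid input at $.rows[0]: expected keys x, y, z, ax, ay, az, gripper
```

Emit:
apply_moves:
  rows:
    - {"x": 23, "y": -23, "z": 1, "az": -5}
    - {"x": 24, "y": -21, "z": 1, "az": -5}
    - {"x": 26, "y": -19, "z": 1, "az": -5}
    - {"x": 28, "y": -16, "z": 1, "az": -6}
    - {"x": 29, "y": -13, "z": 1, "az": -5}

```text
invalid input at $.rows[0]: expected keys x, y, z, ax, ay, az, gripper
```

Run:
```python
from h import *
import pickle
c=snap('wrist','w1.png'); pickle.dump(c,open('w1.pkl','wb'))
o=get_obs(); print(o['clock'],o['position'],o['ee_rot'],c['fov_y'],np.round(o['joint_pos'],2))
```

```text
0.15 [ 0.14107909 -0.60857471  0.24171157] [ 9.93519758e-01  1.13658170e-01 -7.71744682e-05 -5.52431721e-04] 61.408714202324305 [ 1.32  0.33 -0.06  1.46  0.02  1.35 -0.09]
```

View pics/w1.png

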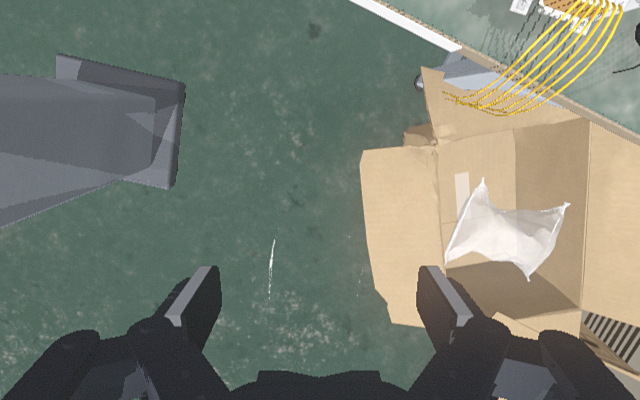

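The wrist picture was taken from the start pose because the moves were refused: every row needs all seven keys. It shows the floor, a box, and the fingers at the bottom, around (200,300) and (445,300).

Emit:
apply_moves:
  rows:
    - {"x": 29, "y": -28, "z": -4, "ax": 0, "ay": 0, "az": 0, "gripper": 0}
    - {"x": 29, "y": -28, "z": -4, "ax": 0, "ay": 0, "az": 0, "gripper": 0}
    - {"x": 29, "y": -28, "z": -4, "ax": 0, "ay": 0, "az": 0, "gripper": 0}
    - {"x": 29, "y": -28, "z": -4, "ax": 0, "ay": 0, "az": 0, "gripper": 0}
    - {"x": 29, "y": -28, "z": -4, "ax": 0, "ay": 0, "az": 0, "gripper": 0}

```text
clock: 0.57
position: [0.2515, -0.4379, 0.2623]
ee_rot: [0.994, 0.114, -0.0, -0.0]
ft_force: [0.7, 0.4, 0.4]
grip_width: 0.995
grasp_force: 0.0
```

Emit:
apply_moves:
  rows:
    - {"x": 29, "y": -28, "z": -4, "ax": 0, "ay": 0, "az": 0, "gripper": 0}
    - {"x": 29, "y": -28, "z": -4, "ax": 0, "ay": 0, "az": 0, "gripper": 0}
    - {"x": 29, "y": -28, "z": -4, "ax": 0, "ay": 0, "az": 0, "gripper": 0}
    - {"x": 29, "y": -28, "z": -4, "ax": 0, "ay": 0, "az": 0, "gripper": 0}
    - {"x": 29, "y": -28, "z": -4, "ax": 0, "ay": 0, "az": 0, "gripper": 0}

```text
clock: 0.98
position: [0.361, -0.2687, 0.2825]
ee_rot: [0.994, 0.114, -0.0, 0.0]
ft_force: [1.2, -1.0, -0.2]
grip_width: 1.003
grasp_force: 0.0
```

Emit:
apply_moves:
  rows:
    - {"x": 28, "y": -27, "z": 0, "ax": 0, "ay": 0, "az": 0, "gripper": 0}
    - {"x": 13, "y": -29, "z": 1, "ax": 0, "ay": 0, "az": -5, "gripper": 0}
    - {"x": 16, "y": -28, "z": 1, "ax": 0, "ay": 0, "az": -5, "gripper": 0}
    - {"x": 18, "y": -26, "z": 1, "ax": 0, "ay": 0, "az": -5, "gripper": 0}
    - {"x": 20, "y": -25, "z": 1, "ax": 0, "ay": 0, "az": -5, "gripper": 0}

```text
clock: 1.4
position: [0.4065, -0.1112, 0.2782]
ee_rot: [0.958, 0.287, -0.0, 0.0]
ft_force: [0.7, -0.7, 0.9]
grip_width: 0.997
grasp_force: 0.0
```

Emit:
apply_moves:
  rows:
    - {"x": 23, "y": -23, "z": 1, "ax": 0, "ay": 0, "az": -5, "gripper": 0}
    - {"x": 24, "y": -21, "z": 1, "ax": 0, "ay": 0, "az": -5, "gripper": 0}
    - {"x": 26, "y": -19, "z": 1, "ax": 0, "ay": 0, "az": -5, "gripper": 0}
    - {"x": 28, "y": -16, "z": 1, "ax": 0, "ay": 0, "az": -6, "gripper": 0}
    - {"x": 29, "y": -13, "z": 1, "ax": 0, "ay": 0, "az": -5, "gripper": 0}

```text
clock: 1.82
position: [0.4385, 0.0463, 0.2733]
ee_rot: [0.869, 0.495, 0.0, 0.0]
ft_force: [0.8, -0.7, 0.3]
grip_width: 0.999
grasp_force: 0.0
```

Run:
```python
from h import *
import pickle
c=snap('wrist','w2.png'); pickle.dump(c,open('w2.pkl','wb'))
o=get_obs(); print(o['clock'],o['position'],np.round(o['ft_force'],1),np.round(o['joint_pos'],2))
plan([(.47,.2,.26,87,5)],dec=0)
M=R.from_rotvec(np.ravel(c['rvec'])).as_matrix(); print((-M.T@np.ravel(c['tvec'])).round(3), M.round(2))
```

```text
1.8667 [0.43893213 0.05260214 0.27345305] [-2.3  5.4 -0.7] [ 0.6  -0.07 -0.77  1.83 -0.05  1.36 -0.68]
start [0.4389 0.0526 0.2735] 60.07 tilt [ 0.0013  0.0016 -1.    ]
[29.0, -9.0, 3.0, np.float64(-5.0)] 
[29.0, -7.0, 3.0, np.float64(-5.0)] 
[30.0, -4.0, 2.0, np.float64(-6.0)] 
[30.0, -1.0, 3.0, np.float64(-5.0)] 
[30.0, 1.0, 2.0, np.float64(-6.0)] |
end [0.4698 0.1999 0.2605] 87.07
[0.477 0.112 0.406] [[ 0.86 -0.51 -0.  ]
 [-0.49 -0.82  0.3 ]
 [-0.15 -0.26 -0.95]]
```

View pics/w2.png

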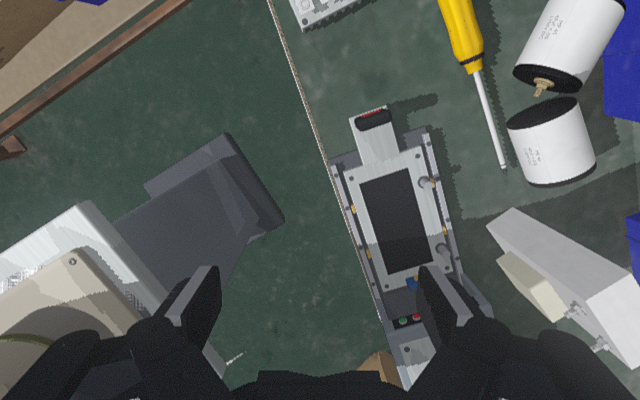

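The tray is in full view: handle (372,118), dowels near (425,182) and (442,250), end stop (411,283). The module is at the top edge (320,10). I'll crop the tray for exact pixels and move on over the module.

Emit:
apply_moves:
  rows:
    - {"x": 29, "y": -9, "z": 3, "ax": 0, "ay": 0, "az": -5, "gripper": 0}
    - {"x": 29, "y": -7, "z": 3, "ax": 0, "ay": 0, "az": -5, "gripper": 0}
    - {"x": 30, "y": -4, "z": 2, "ax": 0, "ay": 0, "az": -6, "gripper": 0}
    - {"x": 30, "y": -1, "z": 3, "ax": 0, "ay": 0, "az": -5, "gripper": 0}
    - {"x": 20, "y": 10, "z": 2, "ax": 0, "ay": 0, "az": -6, "gripper": 0}

```text
clock: 2.28
position: [0.4783, 0.1833, 0.2604]
ee_rot: [0.729, 0.685, 0.0, 0.0]
ft_force: [-0.1, -0.1, 0.5]
grip_width: 0.998
grasp_force: 0.0
```

Run:
```python
from h import *
import pickle
c=snap('wrist'); pickle.dump(c,open('w3.pkl','wb'))
o=get_obs(); print(o['clock'],o['position'],np.round(o['ft_force'],1)); plan([],dec=0)
w=pickle.load(open('w2.pkl','rb'))['color'][95:325,325:475]
a=cv2.resize(w,None,fx=2.6,fy=2.6,interpolation=cv2.INTER_CUBIC)
b=cv2.resize(c['color'],(400,250),interpolation=cv2.INTER_AREA)
m=np.zeros((600,800,3),np.uint8); m[:a.shape[0],:a.shape[1]]=a; m[:250,400:]=b
cv2.imwrite('pics/mix.png',m[:,:,::-1])
```

```text
2.3333 [0.48008993 0.18486015 0.25961281] [-2.5 -1.2 -1.4]
start [0.4801 0.1849 0.2596] 86.99 tilt [ 1.0e-04  2.4e-03 -1.0e+00]
end [0.4801 0.1849 0.2596] 86.99
```

View pics/mix.png

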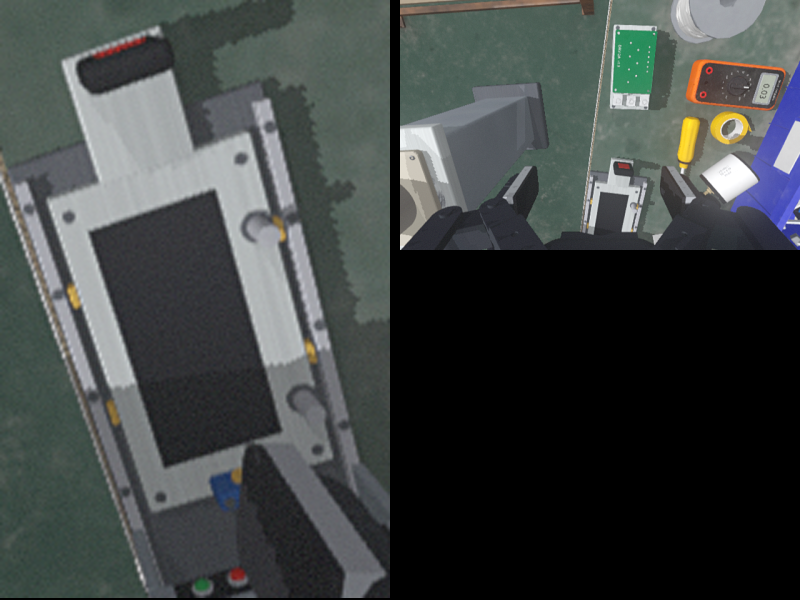

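The crop gives the tray plate corners at (48,200), (248,131), (331,457) and (152,513), the dowel bases at (257,226) and (302,398), the handle's top at (125,62), and its red patch on the top-left edge. The wrist view shows the module at about (376,105) full-scale, tabs towards the adapter, with nothing within about 60 mm of it.

Run:
```python
from h import *
import pickle
w=pickle.load(open('w2.pkl','rb')); c=pickle.load(open('w3.pkl','rb'))
f=lambda u,v,z:ray(w,325+u/2.6,95+v/2.6,z)
P=np.array([f(*q,.018)[:2] for q in [(48,200),(248,131),(331,457),(152,513)]])
L=np.array([[-47,80],[47,80],[47,-90],[-47,-90]])/1000
A=P-P.mean(0);B=L-L.mean(0)
th=np.arctan2((B[:,0]*A[:,1]-B[:,1]*A[:,0]).sum(),(B*A).sum()); Rt=np.array([[np.cos(th),-np.sin(th)],[np.sin(th),np.cos(th)]])
org=P.mean(0)-Rt@L.mean(0); print('tray',org.round(4),np.degrees(th),'res mm',((A-B@Rt.T)*1000).round(1))
nest=org+Rt@[0,-.007]; print('nest',nest.round(4))
for n,q,z in [('d1',(257,226),.018),('d2',(302,398),.018)]: print(n,(Rt.T@(f(*q,z)[:2]-nest)*1000).round(1))
for n,q in [('hRearL',(78,62)),('hRearR',(160,36)),('hFL',(88,93)),('hFR',(172,68))]: print(n,(Rt.T@(f(*q,.054)[:2]-org)*1000).round(1))
hsv=cv2.cvtColor(c['color'],cv2.COLOR_RGB2HSV)
R0=np.zeros((400,640),np.uint8);R0[25:190,325:430]=1
m=((((hsv[...,2]>120)|((hsv[...,1]>150)&(hsv[...,2]>70)))&(R0>0)).astype(np.uint8))
n,l,s,_=cv2.connectedComponentsWithStats(m); k=1+np.argmax(s[1:,4]); m=(l==k).astype(np.uint8)
bx=cv2.boxPoints(cv2.minAreaRect(np.argwhere(m)[:,::-1].astype(np.float32))); print(s[k],bx.round(1))
for z in(.024,):
    Q=np.array([ray(c,*b,z)[:2] for b in bx]); print(Q.round(4),Q.mean(0).round(4),[np.linalg.norm(Q[i]-Q[i-1]).round(4) for i in range(4)])
```

```text
tray [ 0.4901 -0.0606] -11.33072207166525 res mm [[ 0.9 -0.3]
 [-0.5  0.2]
 [-0.9  0.8]
 [ 0.5 -0.7]]
nest [ 0.4887 -0.0675]
d1 [39.8 44. ]
d2 [ 39.7 -46.4]
hRearL [-18.1 136.1]
hRearR [ 14.7 134.9]
hFL [-18.  123.5]
hFR [ 15.8 121.7]
[  325    25   105   165 10287] [[325. 189.]
 [325.  25.]
 [429.  25.]
 [429. 189.]]
[[0.4838 0.1621]
 [0.4931 0.3283]
 [0.5951 0.322 ]
 [0.6011 0.1548]] [0.5433 0.2418] [np.float64(0.1176), np.float64(0.1665), np.float64(0.1022), np.float64(0.1672)]
```

Run:
```python
from h import *
import pickle
c=pickle.load(open('w3.pkl','rb'))
hsv=cv2.cvtColor(c['color'],cv2.COLOR_RGB2HSV)
print('bench',hsv[100,320],'board',hsv[80,375],'edge',hsv[100,342:350],)
R0=np.zeros((400,640),bool);R0[25:190,325:430]=1
for nm,m,z in [('green',(hsv[...,1]>170)&(hsv[...,0]>50)&(hsv[...,0]<90),.026),('bright',(hsv[...,1]<50)&(hsv[...,2]>140),.024)]:
    m=(m&R0).astype(np.uint8)
    if nm=='bright': m=cv2.morphologyEx(m|M0,cv2.MORPH_CLOSE,np.ones((5,5)))
    M0=m
    n,l,s,_=cv2.connectedComponentsWithStats(m); k=1+np.argmax(s[1:,4]); mm=l==k
    bx=cv2.boxPoints(cv2.minAreaRect(np.argwhere(mm)[:,::-1].astype(np.float32)))
    Q=np.array([ray(c,*b,z)[:2] for b in bx]); print(nm,s[k],bx.round(1).tolist(),Q.round(4).tolist(),Q.mean(0).round(4),[np.linalg.norm(Q[i]-Q[i-1]).round(4) for i in range(4)],[np.degrees(np.arctan2(*(Q[i]-Q[i-1])[::-1])).round(2) for i in range(4)])
    cv2.imwrite(f'pics/m_{nm}.png',m*255)
```

```text
bench [77 59 99] board [ 75 188 140] edge [[ 75  85 178]
 [ 75 182 143]
 [ 76 181 144]
 [ 76 191 140]
 [ 75 181 142]
 [ 75 157 146]
 [ 72  59 176]
 [ 74  60 180]]
green [ 343   48   68   78 3533] [[341.6000061035156, 123.69999694824219], [345.70001220703125, 46.599998474121094], [410.6000061035156, 50.0], [406.5, 127.0999984741211]] [[0.5054, 0.233], [0.5125, 0.3074], [0.577, 0.3003], [0.5742, 0.2252]] [0.5423 0.2665] [np.float64(0.0692), np.float64(0.0747), np.float64(0.0648), np.float64(0.0751)] [np.float64(173.51), np.float64(84.52), np.float64(-6.32), np.float64(-92.16)]
bright [ 335   39   82  137 7907] [[334.70001220703125, 173.39999389648438], [341.29998779296875, 35.400001525878906], [416.1000061035156, 39.0], [409.5, 177.0]] [[0.4955, 0.1794], [0.5088, 0.3181], [0.5828, 0.3102], [0.5788, 0.1701]] [0.5415 0.2444] [np.float64(0.0838), np.float64(0.1393), np.float64(0.0745), np.float64(0.1402)] [np.float64(173.62), np.float64(84.54), np.float64(-6.07), np.float64(-91.64)]
```

Run:
```python
from h import *
import pickle
c=pickle.load(open('w3.pkl','rb'))
m=cv2.imread('pics/m_bright.png',0)//255
m=cv2.morphologyEx(m,cv2.MORPH_OPEN,np.ones((5,5)))
n,l,s,_=cv2.connectedComponentsWithStats(m); k=1+np.argmax(s[1:,4])
for z in(.024,):
    P=np.array([ray(c,u,v,z)[:2] for v,u in np.argwhere(l==k)])
    r=cv2.minAreaRect((P*1000).astype(np.float32)); print(r); print(cv2.boxPoints(r).round(1))
    # edge fits
    for j,lab in((0,'xmin'),(1,'xmax')):
        E=[]
        for y in np.arange(.195,.305,.004):
            q=P[abs(P[:,1]-y)<.003,0]
            if len(q): E.append((y,q.min() if j==0 else q.max()))
        E=np.array(E); a=np.polyfit(E[:,0],E[:,1],1); print(lab,np.degrees(np.arctan(-a[0])).round(2),np.polyval(a,.244).round(4),(E[:,1]-np.polyval(a,E[:,0])).std().round(4))
M=R.from_rotvec(np.ravel(c['rvec'])).as_matrix(); print((-M.T@np.ravel(c['tvec'])).round(3))
```

```text
((537.2105102539062, 243.90719604492188), (136.8251953125, 70.74120330810547), 84.53784942626953)
[[495.5 179.2]
 [565.9 172.4]
 [578.9 308.6]
 [508.5 315.4]]
xmin -5.43 0.502 0.0003
xmax -17.97 0.5645 0.0144
[0.483 0.259 0.393]
```

Module centre is at (0.5386, 0.244) with yaw −5.4°. The tray nest is at (0.4887, −0.0675) with yaw −11.3°.

Run:
```python
from h import *
plan([(.5386,.244,.18,84.6,4),(.5386,.244,.07,84.6,4),(.5386,.244,.013,84.6,4)])
```

```text
start [0.4801 0.1849 0.2596] 86.99 tilt [ 1.0e-04  2.4e-03 -1.0e+00]
[15.5, 13.8, 19.9, np.float64(0.6)] 
[15.7, 13.7, 19.9, np.float64(0.6)] 
[15.8, 13.5, 19.9, np.float64(0.6)] 
[16.0, 13.3, 19.9, np.float64(0.6)] 
[-0.0, 0.0, 27.5, np.float64(-0.0)] |
[-0.0, 0.0, 27.5, np.float64(-0.0)] 
[-0.0, 0.0, 27.5, np.float64(-0.0)] 
[-0.0, 0.0, 27.5, np.float64(-0.0)] 
[-0.0, 0.0, 14.3, np.float64(-0.0)] 
[-0.0, 0.0, 14.2, np.float64(-0.0)] |
[-0.0, 0.0, 14.3, np.float64(-0.0)] 
[-0.0, 0.0, 14.2, np.float64(-0.0)] 
end [0.5386 0.244  0.013 ] 84.59
```

Emit:
apply_moves:
  rows:
    - {"x": 15.5, "y": 13.8, "z": 20, "ax": 0, "ay": 0, "az": 0.6, "gripper": 0}
    - {"x": 15.7, "y": 13.7, "z": 20, "ax": 0, "ay": 0, "az": 0.6, "gripper": 0}
    - {"x": 15.8, "y": 13.5, "z": 20, "ax": 0, "ay": 0, "az": 0.6, "gripper": 0}
    - {"x": 16, "y": 13.3, "z": 20, "ax": 0, "ay": 0, "az": 0.6, "gripper": 0}
    - {"x": 0, "y": 0, "z": 20, "ax": 0, "ay": 0, "az": 0, "gripper": 0}

```text
clock: 2.75
position: [0.5399, 0.2404, 0.1586]
ee_rot: [0.745, 0.667, 0.0, -0.001]
ft_force: [-0.3, -0.1, 0.3]
grip_width: 1.0
grasp_force: 0.0
```

Emit:
apply_moves:
  rows:
    - {"x": 0, "y": 0, "z": 25, "ax": 0, "ay": 0, "az": 0, "gripper": 0}
    - {"x": 0, "y": 0, "z": 20, "ax": 0, "ay": 0, "az": 0, "gripper": 0}
    - {"x": 0, "y": 0, "z": 15, "ax": 0, "ay": 0, "az": 0, "gripper": 0}
    - {"x": 0, "y": 0, "z": 0, "ax": 0, "ay": 0, "az": 0, "gripper": 0}
    - {"x": 0, "y": 0, "z": 0, "ax": 0, "ay": 0, "az": 0, "gripper": 0}

```text
clock: 3.17
position: [0.5383, 0.2378, 0.0999]
ee_rot: [0.745, 0.667, -0.001, -0.0]
ft_force: [0.6, 0.4, 0.6]
grip_width: 0.999
grasp_force: 0.0
```

Run:
```python
from h import *
import pickle
c=snap('wrist','w4.png'); pickle.dump(c,open('w4.pkl','wb'))
plan([(.5386,.244,.013,84.6,5)])
```

```text
start [0.5389 0.2382 0.101 ] 83.64 tilt [ 3.e-04  2.e-04 -1.e+00]
[1.1, -0.2, 17.6, np.float64(-0.2)] 
[1.2, -0.2, 17.6, np.float64(-0.2)] 
[1.1, -0.2, 17.6, np.float64(-0.2)] 
[1.2, -0.2, 17.6, np.float64(-0.2)] 
[1.1, -0.1, 17.6, np.float64(-0.2)] |
end [0.5386 0.244  0.013 ] 84.64
```

View pics/w4.png

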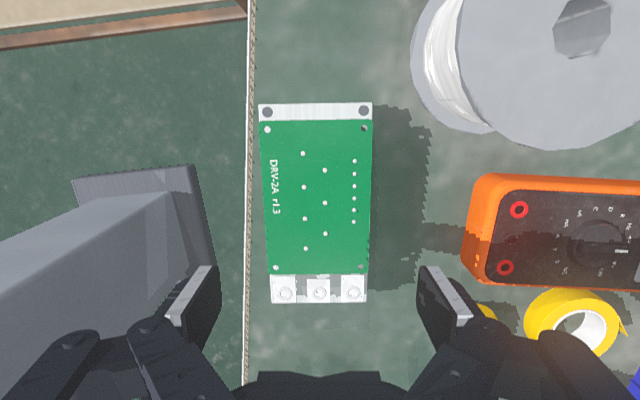

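The module is centred between the fingers, corners at about (259,104), (372,102), (366,303) and (271,303). The meter (470–640) stays clear of the far finger.

Run:
```python
from h import *
import pickle
c=pickle.load(open('w4.pkl','rb'))
for z in (.024,):
    Q=np.array([ray(c,*b,z)[:2] for b in [(259,104),(372,102),(366,303),(271,303)]])
    print(Q.round(4).tolist(),Q.mean(0).round(4),[np.linalg.norm(Q[i]-Q[i-1]).round(4) for i in range(4)],[np.degrees(np.arctan2(*(Q[i]-Q[i-1])[::-1])).round(2) for i in range(4)])
```

```text
[[0.5108, 0.3147], [0.5774, 0.3084], [0.5645, 0.1718], [0.4971, 0.1792]] [0.5374 0.2435] [np.float64(0.1361), np.float64(0.0669), np.float64(0.1372), np.float64(0.0678)] [np.float64(84.19), np.float64(-5.4), np.float64(-95.42), np.float64(173.72)]
```

Emit:
apply_moves:
  rows:
    - {"x": 1.3, "y": -0.5, "z": 20, "ax": 0, "ay": 0, "az": -0.2, "gripper": 0}
    - {"x": 1.3, "y": -0.5, "z": 20, "ax": 0, "ay": 0, "az": -0.2, "gripper": 0}
    - {"x": 1.3, "y": -0.5, "z": 20, "ax": 0, "ay": 0, "az": -0.2, "gripper": 0}
    - {"x": 1.2, "y": -0.5, "z": 18, "ax": 0, "ay": 0, "az": -0.2, "gripper": 0}
    - {"x": 0, "y": 0, "z": 8, "ax": 0, "ay": 0, "az": 0, "gripper": 0}

```text
clock: 3.63
position: [0.5371, 0.2433, 0.0136]
ee_rot: [0.74, 0.672, -0.0, -0.0]
ft_force: [-1.0, -0.2, 0.0]
grip_width: 1.0
grasp_force: 0.0
```

Emit:
apply_moves:
  rows:
    - {"x": 0, "y": 0, "z": 0, "ax": 0, "ay": 0, "az": 0, "gripper": 0}
    - {"x": 0, "y": 0, "z": 2, "ax": 0, "ay": 0, "az": 0, "gripper": 0}
    - {"x": 0, "y": 0, "z": 0, "ax": 0, "ay": 0, "az": 0, "gripper": 0}

```text
clock: 3.88
position: [0.5381, 0.2437, 0.0136]
ee_rot: [0.741, 0.672, 0.001, 0.0]
ft_force: [0.2, -0.1, 0.1]
grip_width: 1.003
grasp_force: 0.0
```

Emit:
apply_moves:
  rows:
    - {"x": 0, "y": 0, "z": 2, "ax": 0, "ay": 0, "az": 0, "gripper": 0}
    - {"x": 0, "y": 0, "z": 0, "ax": 0, "ay": 0, "az": 0, "gripper": 0}

```text
clock: 4.05
position: [0.5377, 0.2434, 0.0109]
ee_rot: [0.741, 0.672, 0.0, 0.0]
ft_force: [0.3, -0.6, 0.1]
grip_width: 1.0
grasp_force: 0.0
```

Run:
```python
from h import *
plan([])
o=get_obs();print(o['ft_force'])
```

```text
start [0.5377 0.2434 0.0109] 84.43 tilt [ 1.1e-03  1.0e-04 -1.0e+00]
end [0.5377 0.2434 0.0109] 84.43
[ 0.250559   -0.57125189  0.13780361]
```

Emit:
apply_moves:
  rows:
    - {"x": 0, "y": 0, "z": 1.5, "ax": 0, "ay": 0, "az": 0, "gripper": 0}
    - {"x": 0, "y": 0, "z": 1.5, "ax": 0, "ay": 0, "az": 0, "gripper": 0}
    - {"x": 0, "y": 0, "z": 0, "ax": 0, "ay": 0, "az": 0, "gripper": 0}

```text
clock: 4.3
position: [0.5371, 0.2433, 0.0071]
ee_rot: [0.741, 0.672, -0.0, 0.0]
ft_force: [0.5, 0.5, -0.5]
grip_width: 0.999
grasp_force: 0.0
```

Emit:
apply_moves:
  newtons: 40
  rows:
    - {"x": 0, "y": 0, "z": 0, "ax": 0, "ay": 0, "az": 0, "gripper": 0.5}
    - {"x": 0, "y": 0, "z": 0, "ax": 0, "ay": 0, "az": 0, "gripper": 0.5}
    - {"x": 0, "y": 0, "z": 0, "ax": 0, "ay": 0, "az": 0, "gripper": 0.5}
    - {"x": 0, "y": 0, "z": 0, "ax": 0, "ay": 0, "az": 0, "gripper": 0.5}
    - {"x": 0, "y": 0, "z": 0, "ax": 0, "ay": 0, "az": 0, "gripper": 0.5}

```text
clock: 4.72
position: [0.5374, 0.2435, 0.0076]
ee_rot: [0.741, 0.672, 0.0, 0.0]
ft_force: [-0.7, -0.7, 5.0]
grip_width: 0.786
grasp_force: 46.3
```

Emit:
apply_moves:
  rows:
    - {"x": 0, "y": 0, "z": 0, "ax": 0, "ay": 0, "az": 0, "gripper": 0.5}
    - {"x": 0, "y": 0, "z": 0, "ax": 0, "ay": 0, "az": 0, "gripper": 0.5}

```text
clock: 4.88
position: [0.5374, 0.2434, 0.0076]
ee_rot: [0.741, 0.672, 0.0, 0.0]
ft_force: [-1.0, -1.0, 5.4]
grip_width: 0.788
grasp_force: 46.3
```

Run:
```python
from h import *
plan([(.5374,.2435,.10,84.4,5),(.4828,-.0561,.10,78.7,13)],dec=1)
```

```text
start [0.5374 0.2434 0.0076] 84.45 tilt [ 4.e-04 -1.e-04 -1.e+00]
[0.0, 0.0, -18.5, np.float64(0.0)] 
[0.0, 0.0, -18.5, np.float64(0.0)] 
[0.0, 0.0, -18.5, np.float64(0.0)] 
[0.0, 0.0, -18.4, np.float64(0.0)] 
[0.1, 0.0, -18.5, np.float64(0.1)] |
[-23.4, -1.9, 0.0, np.float64(0.4)] 
[-23.4, -1.7, 0.0, np.float64(0.4)] 
[-23.4, -1.6, 0.0, np.float64(0.4)] 
[-23.4, -1.4, 0.0, np.float64(0.4)] 
[-23.4, -1.3, 0.0, np.float64(0.5)] |
[-23.4, -1.1, 0.0, np.float64(0.4)] 
[-23.4, -0.9, 0.0, np.float64(0.5)] 
[-23.4, -0.7, 0.0, np.float64(0.4)] 
[-23.4, -0.5, 0.0, np.float64(0.5)] 
[-23.4, -0.3, 0.0, np.float64(0.4)] |
[-23.4, -0.1, 0.0, np.float64(0.5)] 
[-23.4, 0.0, 0.0, np.float64(0.4)] 
[-23.4, 0.2, 0.0, np.float64(0.5)] 
end [ 0.4828 -0.056   0.1   ] 78.65
```

Emit:
apply_moves:
  rows:
    - {"x": 0, "y": 0, "z": -10, "ax": 0, "ay": 0, "az": 0, "gripper": 0.5}
    - {"x": 0, "y": 0, "z": -20, "ax": 0, "ay": 0, "az": 0, "gripper": 0.5}
    - {"x": 0, "y": 0, "z": -25, "ax": 0, "ay": 0, "az": 0, "gripper": 0.5}
    - {"x": 0, "y": 0, "z": -25, "ax": 0, "ay": 0, "az": 0, "gripper": 0.5}
    - {"x": 0, "y": 0, "z": -12, "ax": 0, "ay": 0, "az": 0, "gripper": 0.5}

```text
clock: 5.3
position: [0.5378, 0.244, 0.1021]
ee_rot: [0.74, 0.672, 0.001, 0.0]
ft_force: [1.6, 0.4, -4.1]
grip_width: 0.789
grasp_force: 47.6
```

Emit:
apply_moves:
  rows:
    - {"x": -10, "y": -2, "z": 0, "ax": 0, "ay": 0, "az": 0.4, "gripper": 0.5}
    - {"x": -20, "y": -2, "z": 0, "ax": 0, "ay": 0, "az": 0.4, "gripper": 0.5}
    - {"x": -25, "y": -2, "z": 0, "ax": 0, "ay": 0, "az": 0.4, "gripper": 0.5}
    - {"x": -25, "y": -2, "z": 0, "ax": 0, "ay": 0, "az": 0.4, "gripper": 0.5}
    - {"x": -25, "y": -1, "z": 0, "ax": 0, "ay": 0, "az": 0.5, "gripper": 0.5}

```text
clock: 5.72
position: [0.5147, 0.1378, 0.0974]
ee_rot: [0.753, 0.658, -0.001, -0.0]
ft_force: [0.1, 0.2, -4.5]
grip_width: 0.785
grasp_force: 47.5
```

Emit:
apply_moves:
  rows:
    - {"x": -25, "y": -1, "z": 0, "ax": 0, "ay": 0, "az": 0.5, "gripper": 0.5}
    - {"x": -25, "y": -1, "z": 0, "ax": 0, "ay": 0, "az": 0.5, "gripper": 0.5}
    - {"x": -25, "y": -1, "z": 0, "ax": 0, "ay": 0, "az": 0.5, "gripper": 0.5}
    - {"x": -25, "y": 0, "z": 0, "ax": 0, "ay": 0, "az": 0.5, "gripper": 0.5}
    - {"x": -25, "y": 0, "z": 0, "ax": 0, "ay": 0, "az": 0.5, "gripper": 0.5}

```text
clock: 6.13
position: [0.4928, 0.0147, 0.0977]
ee_rot: [0.767, 0.641, -0.001, -0.001]
ft_force: [0.5, -0.4, -4.0]
grip_width: 0.788
grasp_force: 47.5
```

Emit:
apply_moves:
  rows:
    - {"x": -25, "y": 0, "z": 0, "ax": 0, "ay": 0, "az": 0.5, "gripper": 0.5}
    - {"x": -20, "y": 0, "z": 0, "ax": 0, "ay": 0, "az": 0.4, "gripper": 0.5}
    - {"x": -10, "y": 0, "z": 0, "ax": 0, "ay": 0, "az": 0.2, "gripper": 0.5}
    - {"x": 0, "y": 0, "z": 0, "ax": 0, "ay": 0, "az": 0, "gripper": 0.5}
    - {"x": 0, "y": 0, "z": 0, "ax": 0, "ay": 0, "az": 0, "gripper": 0.5}

```text
clock: 6.55
position: [0.4839, -0.0372, 0.0985]
ee_rot: [0.773, 0.634, -0.0, -0.0]
ft_force: [0.5, 1.0, -4.6]
grip_width: 0.788
grasp_force: 47.5
```

Run:
```python
from h import *
import pickle
c=snap('wrist','w5.png'); pickle.dump(c,open('w5.pkl','wb'))
t=snap('top'); pickle.dump(t,open('t5.pkl','wb'))
o=get_obs(); print(o['ft_force'],o['grasp_force'],o['grip_width'])
plan([(.4828,-.0561,.03,78.7,5)])
```

```text
[ 0.68396211  0.92899949 -4.38769049] 47.50567853450775 0.7883183837627525
start [ 0.4845 -0.0359  0.099 ] 78.84 tilt [-3.e-04  6.e-04 -1.e+00]
[-4.0, 0.5, 13.8, np.float64(0.0)] 
[-4.0, 0.4, 13.8, np.float64(0.0)] 
[-4.1, 0.5, 13.8, np.float64(0.0)] 
[-4.0, 0.4, 13.8, np.float64(0.1)] 
[-4.1, 0.5, 13.8, np.float64(0.0)] |
end [ 0.4828 -0.0561  0.03  ] 78.74
```

View pics/w5.png

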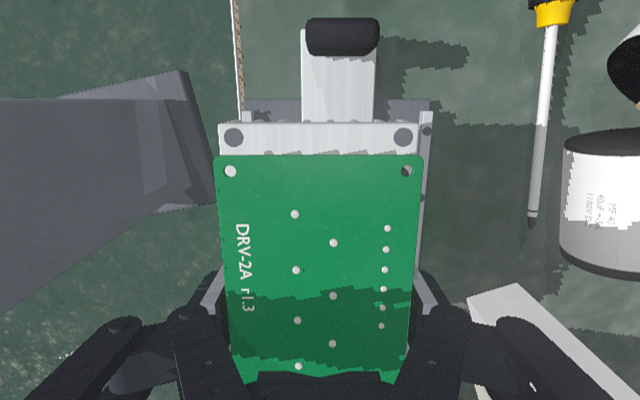

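The module hangs level between the fingers: its rear edge is at (220–428,122), parallel to the handle at (342,37). I'll lower it now.

Emit:
apply_moves:
  rows:
    - {"x": -4, "y": 0.5, "z": 14, "ax": 0, "ay": 0, "az": 0, "gripper": 0.5}
    - {"x": -4, "y": 0.5, "z": 14, "ax": 0, "ay": 0, "az": 0, "gripper": 0.5}
    - {"x": -4, "y": 0.5, "z": 14, "ax": 0, "ay": 0, "az": 0, "gripper": 0.5}
    - {"x": -4, "y": 0.5, "z": 14, "ax": 0, "ay": 0, "az": 0, "gripper": 0.5}
    - {"x": -4, "y": 0.5, "z": 10, "ax": 0, "ay": 0, "az": 0, "gripper": 0.5}

```text
clock: 7.07
position: [0.4829, -0.056, 0.0321]
ee_rot: [0.772, 0.635, -0.0, -0.001]
ft_force: [-0.3, 0.3, -3.7]
grip_width: 0.789
grasp_force: 47.4
```

Emit:
apply_moves:
  rows:
    - {"x": 0, "y": 0, "z": 3, "ax": 0, "ay": 0, "az": 0, "gripper": 0.5}
    - {"x": 0, "y": 0, "z": 0, "ax": 0, "ay": 0, "az": 0, "gripper": 0.5}
    - {"x": 0, "y": 0, "z": 0, "ax": 0, "ay": 0, "az": 0, "gripper": 0.5}

```text
clock: 7.32
position: [0.4836, -0.0565, 0.0307]
ee_rot: [0.773, 0.635, 0.0, 0.0]
ft_force: [0.3, 0.1, -3.9]
grip_width: 0.786
grasp_force: 47.4
```

Emit:
apply_moves:
  rows:
    - {"x": 0, "y": 0, "z": 1.5, "ax": 0, "ay": 0, "az": 0, "gripper": 0.5}
    - {"x": 0, "y": 0, "z": 1, "ax": 0, "ay": 0, "az": 0, "gripper": 0.5}
    - {"x": 0, "y": 0, "z": 0, "ax": 0, "ay": 0, "az": 0, "gripper": 0.5}

```text
clock: 7.57
position: [0.4834, -0.0572, 0.0281]
ee_rot: [0.773, 0.634, 0.0, 0.0]
ft_force: [0.5, -0.2, -4.1]
grip_width: 0.787
grasp_force: 47.5
```

Emit:
apply_moves:
  rows:
    - {"x": 0, "y": 0, "z": 1, "ax": 0, "ay": 0, "az": 0, "gripper": 0.5}
    - {"x": 0, "y": 0, "z": 0, "ax": 0, "ay": 0, "az": 0, "gripper": 0.5}
    - {"x": 0, "y": 0, "z": 0, "ax": 0, "ay": 0, "az": 0, "gripper": 0.5}

```text
clock: 7.82
position: [0.4832, -0.0573, 0.0268]
ee_rot: [0.773, 0.634, -0.0, 0.0]
ft_force: [-0.4, 0.1, -4.9]
grip_width: 0.781
grasp_force: 47.5
```

Emit:
apply_moves:
  rows:
    - {"x": 0, "y": 0, "z": 0.8, "ax": 0, "ay": 0, "az": 0, "gripper": 0.5}
    - {"x": 0, "y": 0, "z": 0, "ax": 0, "ay": 0, "az": 0, "gripper": 0.5}

```text
clock: 7.98
position: [0.4832, -0.0573, 0.0259]
ee_rot: [0.773, 0.634, -0.0, 0.0]
ft_force: [-0.2, -0.2, -4.1]
grip_width: 0.786
grasp_force: 47.5
```

Emit:
apply_moves:
  rows:
    - {"x": 0, "y": 0, "z": 0.6, "ax": 0, "ay": 0, "az": 0, "gripper": 0.5}
    - {"x": 0, "y": 0, "z": 0, "ax": 0, "ay": 0, "az": 0, "gripper": 0.5}

```text
clock: 8.15
position: [0.4832, -0.0573, 0.0256]
ee_rot: [0.773, 0.634, -0.0, 0.0]
ft_force: [-2.9, -0.5, 0.5]
grip_width: 0.788
grasp_force: 48.2
```

Emit:
apply_moves:
  rows:
    - {"x": -2.5, "y": 0, "z": 0, "ax": 0, "ay": 0, "az": 0, "gripper": 0.5}
    - {"x": -2.5, "y": 0, "z": 0, "ax": 0, "ay": 0, "az": 0, "gripper": 0.5}
    - {"x": -1, "y": 0, "z": 0, "ax": 0, "ay": 0, "az": 0, "gripper": 0.5}
    - {"x": 0, "y": 0, "z": 0, "ax": 0, "ay": 0, "az": 0, "gripper": 0.5}

```text
clock: 8.48
position: [0.4823, -0.0635, 0.0256]
ee_rot: [0.773, 0.634, 0.0, 0.0]
ft_force: [0.8, 1.4, -0.3]
grip_width: 0.784
grasp_force: 48.1
```

Emit:
apply_moves:
  rows:
    - {"x": -1, "y": 0, "z": 0, "ax": 0, "ay": 0, "az": 0, "gripper": 0.5}
    - {"x": 0, "y": 0, "z": 0, "ax": 0, "ay": 0, "az": 0, "gripper": 0.5}

```text
clock: 8.65
position: [0.4821, -0.0641, 0.0256]
ee_rot: [0.773, 0.634, 0.0, 0.0]
ft_force: [0.6, 2.0, 0.2]
grip_width: 0.786
grasp_force: 48.1
```

Emit:
apply_moves:
  rows:
    - {"x": -1, "y": 0, "z": 0, "ax": 0, "ay": 0, "az": 0, "gripper": 0.5}
    - {"x": 0, "y": 0, "z": 0, "ax": 0, "ay": 0, "az": 0, "gripper": 0.5}

```text
clock: 8.82
position: [0.4819, -0.065, 0.0256]
ee_rot: [0.773, 0.635, 0.0, 0.0]
ft_force: [1.5, 2.6, 1.0]
grip_width: 0.782
grasp_force: 48.3
```

Emit:
apply_moves:
  rows:
    - {"x": -1, "y": 0, "z": 0, "ax": 0, "ay": 0, "az": 0, "gripper": 0.5}
    - {"x": 0, "y": 0, "z": 0, "ax": 0, "ay": 0, "az": 0, "gripper": 0.5}

```text
clock: 8.98
position: [0.4817, -0.0659, 0.0256]
ee_rot: [0.773, 0.635, 0.0, 0.0]
ft_force: [0.4, 4.7, 3.1]
grip_width: 0.786
grasp_force: 48.4
```

Emit:
apply_moves:
  rows:
    - {"x": -1, "y": 0, "z": 0, "ax": 0, "ay": 0, "az": 0, "gripper": 0.5}
    - {"x": 0, "y": 0, "z": 0, "ax": 0, "ay": 0, "az": 0, "gripper": 0.5}

```text
clock: 9.15
position: [0.4816, -0.0666, 0.0256]
ee_rot: [0.773, 0.635, 0.0, 0.0]
ft_force: [1.0, 4.4, 3.6]
grip_width: 0.786
grasp_force: 48.4
```

Emit:
apply_moves:
  rows:
    - {"x": -1, "y": 0, "z": 0, "ax": 0, "ay": 0, "az": 0, "gripper": 0.5}
    - {"x": 0, "y": 0, "z": 0, "ax": 0, "ay": 0, "az": 0, "gripper": 0.5}

```text
clock: 9.32
position: [0.4815, -0.067, 0.0256]
ee_rot: [0.773, 0.635, 0.001, -0.0]
ft_force: [2.1, 7.5, 2.7]
grip_width: 0.786
grasp_force: 48.4
```

Emit:
apply_moves:
  rows:
    - {"x": -1, "y": 0, "z": 0, "ax": 0, "ay": 0, "az": 0, "gripper": 0.5}
    - {"x": 0, "y": 0, "z": 0, "ax": 0, "ay": 0, "az": 0, "gripper": 0.5}

```text
clock: 9.48
position: [0.4813, -0.0678, 0.0256]
ee_rot: [0.773, 0.635, 0.001, -0.0]
ft_force: [1.4, 7.3, 1.3]
grip_width: 0.788
grasp_force: 48.4
```

Emit:
apply_moves:
  rows:
    - {"x": -1, "y": 0, "z": 0, "ax": 0, "ay": 0, "az": 0, "gripper": 0.5}
    - {"x": 0, "y": 0, "z": 0, "ax": 0, "ay": 0, "az": 0, "gripper": 0.5}

```text
clock: 9.65
position: [0.4811, -0.0687, 0.0256]
ee_rot: [0.773, 0.635, 0.001, -0.0]
ft_force: [2.2, 7.6, 2.1]
grip_width: 0.785
grasp_force: 48.4
```

Run:
```python
from h import *
o=get_obs(); print(o['ft_force'],o['torque'],o['position'])
```

```text
[2.17169434 7.55477887 2.13068353] [ 1.61747998 -0.22035559  0.08565352] [ 0.48110368 -0.0687374   0.02560131]
```

Emit:
apply_moves:
  rows:
    - {"x": 0, "y": 0, "z": 0, "ax": 0, "ay": 0, "az": 0, "gripper": 0.35}
    - {"x": 0, "y": 0, "z": 0, "ax": 0, "ay": 0, "az": 0, "gripper": 0.2}
    - {"x": 0, "y": 0, "z": 0, "ax": 0, "ay": 0, "az": 0, "gripper": 0}
    - {"x": 0, "y": 0, "z": 0, "ax": 0, "ay": 0, "az": 0, "gripper": 0}
    - {"x": 0, "y": 0, "z": 2, "ax": 0, "ay": 0, "az": 0, "gripper": 0}

```text
clock: 10.07
position: [0.4806, -0.0707, 0.0235]
ee_rot: [0.773, 0.634, -0.0, 0.0]
ft_force: [-0.3, 0.0, -0.4]
grip_width: 1.002
grasp_force: 0.0
```

Run:
```python
from h import *
o=get_obs(); print(o['ft_force'],o['grip_width']); plan([])
```

```text
[-0.27046399  0.00736335 -0.4445164 ] 1.001619870822384
start [ 0.4806 -0.0707  0.0235] 78.71 tilt [-0.e+00 -8.e-04 -1.e+00]
end [ 0.4806 -0.0707  0.0235] 78.71
```

Emit:
apply_moves:
  rows:
    - {"x": 0, "y": 3, "z": 0, "ax": 0, "ay": 0, "az": 0, "gripper": 0}
    - {"x": 0, "y": 3, "z": 0, "ax": 0, "ay": 0, "az": 0, "gripper": 0}
    - {"x": 0, "y": 2, "z": 0, "ax": 0, "ay": 0, "az": 0, "gripper": 0}
    - {"x": 0, "y": 2, "z": 0, "ax": 0, "ay": 0, "az": 0, "gripper": 0}
    - {"x": 0, "y": 2, "z": 0, "ax": 0, "ay": 0, "az": 0, "gripper": 0}

```text
clock: 10.48
position: [0.4917, -0.0723, 0.0231]
ee_rot: [0.773, 0.634, -0.001, -0.001]
ft_force: [-4.6, 1.2, 2.9]
grip_width: 1.001
grasp_force: 2.5
```

Emit:
apply_moves:
  rows:
    - {"x": 0, "y": 1, "z": 0, "ax": 0, "ay": 0, "az": 0, "gripper": 0}
    - {"x": 0, "y": 1, "z": 0, "ax": 0, "ay": 0, "az": 0, "gripper": 0}
    - {"x": 0, "y": 0, "z": 0, "ax": 0, "ay": 0, "az": 0, "gripper": 0}

```text
clock: 10.73
position: [0.4945, -0.0727, 0.0233]
ee_rot: [0.773, 0.634, 0.0, 0.0]
ft_force: [-1.3, -0.0, -1.1]
grip_width: 0.997
grasp_force: 1.0
```

Emit:
apply_moves:
  rows:
    - {"x": 0, "y": 1, "z": 0, "ax": 0, "ay": 0, "az": 0, "gripper": 0}
    - {"x": 0, "y": 0, "z": 0, "ax": 0, "ay": 0, "az": 0, "gripper": 0}

```text
clock: 10.9
position: [0.4956, -0.073, 0.0234]
ee_rot: [0.773, 0.634, 0.0, 0.0]
ft_force: [-1.7, -0.2, -1.1]
grip_width: 0.999
grasp_force: 0.8
```

Emit:
apply_moves:
  rows:
    - {"x": 0, "y": 1, "z": 0, "ax": 0, "ay": 0, "az": 0, "gripper": 0}
    - {"x": 0, "y": 0, "z": 0, "ax": 0, "ay": 0, "az": 0, "gripper": 0}

```text
clock: 11.07
position: [0.4966, -0.0732, 0.0234]
ee_rot: [0.773, 0.634, 0.0, 0.0]
ft_force: [-1.2, 0.8, -1.0]
grip_width: 1.005
grasp_force: 0.8
```

Emit:
apply_moves:
  rows:
    - {"x": 0, "y": 0.8, "z": 0, "ax": 0, "ay": 0, "az": 0, "gripper": 0}
    - {"x": 0, "y": 0, "z": 0, "ax": 0, "ay": 0, "az": 0, "gripper": 0}

```text
clock: 11.23
position: [0.4971, -0.0733, 0.0234]
ee_rot: [0.773, 0.634, -0.0, -0.0]
ft_force: [-2.1, 0.8, -0.2]
grip_width: 1.001
grasp_force: 1.6
```

Emit:
apply_moves:
  rows:
    - {"x": 0, "y": 0.8, "z": 0, "ax": 0, "ay": 0, "az": 0, "gripper": 0}
    - {"x": 0, "y": 0, "z": 0, "ax": 0, "ay": 0, "az": 0, "gripper": 0}

```text
clock: 11.4
position: [0.4971, -0.0732, 0.0233]
ee_rot: [0.773, 0.634, -0.001, -0.001]
ft_force: [-6.7, 1.9, 4.6]
grip_width: 1.002
grasp_force: 3.6
```

Emit:
apply_moves:
  rows:
    - {"x": 0, "y": 0.8, "z": 0, "ax": 0, "ay": 0, "az": 0, "gripper": 0}
    - {"x": 0, "y": 0, "z": 0, "ax": 0, "ay": 0, "az": 0, "gripper": 0}

```text
clock: 11.57
position: [0.4971, -0.0733, 0.0232]
ee_rot: [0.773, 0.634, -0.001, -0.001]
ft_force: [-11.5, 1.9, 8.1]
grip_width: 1.001
grasp_force: 5.4
```

Emit:
apply_moves:
  rows:
    - {"x": 0, "y": -3, "z": 0, "ax": 0, "ay": 0, "az": 0, "gripper": 0}
    - {"x": 0, "y": -3, "z": 0, "ax": 0, "ay": 0, "az": 0, "gripper": 0}
    - {"x": 0, "y": -4, "z": 0, "ax": 0, "ay": 0, "az": 0, "gripper": 0}
    - {"x": 0, "y": 0, "z": 0, "ax": 0, "ay": 0, "az": 0, "gripper": 0}
    - {"x": 0, "y": 0, "z": -10, "ax": 0, "ay": 0, "az": 0, "gripper": 0}

```text
clock: 11.98
position: [0.4879, -0.0717, 0.0325]
ee_rot: [0.773, 0.634, -0.001, -0.001]
ft_force: [-0.3, 0.0, 0.1]
grip_width: 1.003
grasp_force: 0.0
```

Emit:
apply_moves:
  rows:
    - {"x": 0, "y": 0, "z": -20, "ax": 0, "ay": 0, "az": 0, "gripper": 0}
    - {"x": 0, "y": 0, "z": -30, "ax": 0, "ay": 0, "az": 0, "gripper": 0}
    - {"x": 20, "y": 0, "z": -15, "ax": 0, "ay": 0, "az": 0, "gripper": 0.5}
    - {"x": 30, "y": 0, "z": 0, "ax": 0, "ay": 0, "az": 0, "gripper": 1}
    - {"x": 30, "y": 0, "z": 0, "ax": 0, "ay": 0, "az": 0, "gripper": 1}

```text
clock: 12.4
position: [0.5059, 0.0068, 0.1006]
ee_rot: [0.774, 0.633, 0.001, 0.002]
ft_force: [0.3, 0.9, -1.2]
grip_width: 0.604
grasp_force: 0.0
```

Emit:
apply_moves:
  rows:
    - {"x": 19, "y": 0, "z": 0, "ax": 0, "ay": 0, "az": 0, "gripper": 1}
    - {"x": 0, "y": 0, "z": 0, "ax": 0, "ay": 0, "az": 0, "gripper": 1}
    - {"x": 0, "y": 0, "z": 0, "ax": 0, "ay": 0, "az": 0, "gripper": 1}
    - {"x": 0, "y": 0, "z": 0, "ax": 0, "ay": 0, "az": 0, "gripper": 1}

```text
clock: 12.73
position: [0.5084, 0.0247, 0.0988]
ee_rot: [0.773, 0.634, -0.0, 0.0]
ft_force: [0.0, -0.2, -0.6]
grip_width: 0.01
grasp_force: 0.0
```

Run:
```python
from h import *
import pickle
o=get_obs(); print(o['ft_force'],o['grip_width']); plan([(.5074,.0256,.035,78.7,5)])
t=camera('top'); pickle.dump(t,open('t6.pkl','wb'));w=camera('wrist'); pickle.dump(w,open('w6.pkl','wb'))
im=t['color'][190:300,250:510]; a=cv2.resize(im,(780,330),interpolation=cv2.INTER_CUBIC)
b=cv2.resize(w['color'],(430,269),interpolation=cv2.INTER_AREA); m=np.zeros((600,780,3),np.uint8); m[:330]=a; m[330:599,:430]=b
cv2.imwrite('pics/mix6.png',m[:,:,::-1])
```

```text
[ 0.02494585 -0.16149507 -0.64184433] 0.009565686526666213
start [0.5084 0.0247 0.0988] 78.73 tilt [ 3.e-04 -5.e-04 -1.e+00]
[0.1, -0.2, 12.8, np.float64(0.0)] 
[0.2, -0.2, 12.7, np.float64(0.0)] 
[0.1, -0.2, 12.8, np.float64(0.0)] 
[0.2, -0.3, 12.7, np.float64(0.0)] 
[0.1, -0.2, 12.8, np.float64(0.0)] |
end [0.5074 0.0256 0.035 ] 78.73
```

View pics/mix6.png

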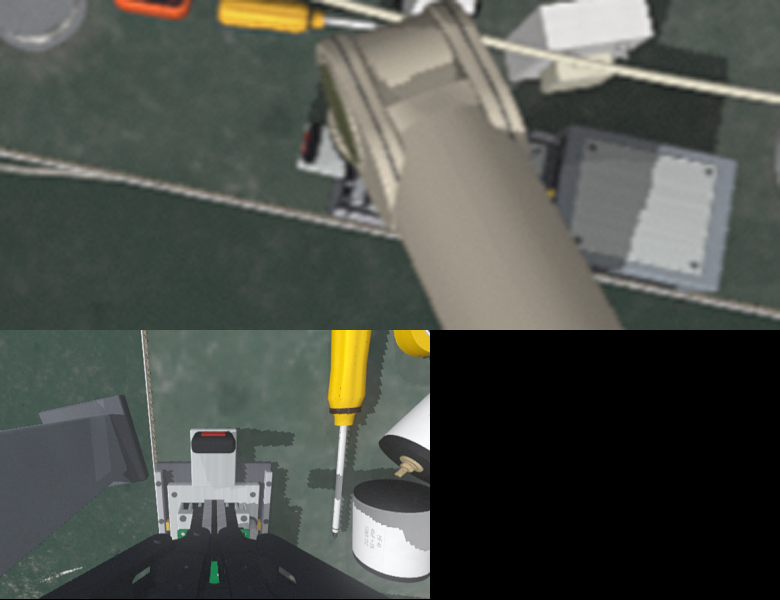

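The wrist view shows the closed fingers between the module's rear end and the handle, whose top is at about (213,441). The module's pale rear edge lies behind the fingers. I'll check the tray's position from the handle.

Run:
```python
from h import *
import pickle
c=pickle.load(open('w6.pkl','rb')); k=640/430
th=np.radians(-11.33);Rt=np.array([[np.cos(th),-np.sin(th)],[np.sin(th),np.cos(th)]])
nest=np.array([.4887,-.0675])
g=cv2.cvtColor(c['color'],cv2.COLOR_RGB2GRAY)
print(g[140:200:2,318].tolist())
for n,u,v,z in [('hRearTop',213*k,102*k,.054),('hFrontTop',213*k,115*k,.054),('hFrontBot',213*k,123*k,.018),('plateRL',169*k,157*k,.018),('plateRR',258*k,155*k,.018)]:
    print(n,(Rt.T@(ray(c,u,v,z)[:2]-nest)*1000).round(1))
q=[proj(c,list(nest+Rt@np.array(p)/1000)+[z]) for p,z in [((-34,68),.042),((34,68),.042),((-47,87),.018)]]; print(np.round(q,0).tolist())
```

```text
[103, 103, 102, 120, 177, 158, 70, 73, 93, 53, 48, 58, 58, 59, 65, 68, 64, 63, 60, 60, 61, 64, 180, 186, 189, 186, 188, 188, 188, 189]
hRearTop [ -0.  143.5]
hFrontTop [ -0.  133.2]
hFrontBot [ -0.2 117.8]
plateRL [-44.9  82.4]
plateRR [45.2 84.6]
[[263.0, 270.0], [372.0, 270.0], [248.0, 227.0]]
```

Emit:
apply_moves:
  rows:
    - {"x": 0.2, "y": -0.3, "z": 15, "ax": 0, "ay": 0, "az": 0, "gripper": 1}
    - {"x": 0.2, "y": -0.3, "z": 20, "ax": 0, "ay": 0, "az": 0, "gripper": 1}
    - {"x": 0.2, "y": -0.3, "z": 15, "ax": 0, "ay": 0, "az": 0, "gripper": 1}
    - {"x": 0, "y": -0.3, "z": 10, "ax": 0, "ay": 0, "az": 0, "gripper": 1}
    - {"x": 0, "y": 0, "z": 4, "ax": 0, "ay": 0, "az": 0, "gripper": 1}

```text
clock: 13.25
position: [0.5063, 0.0254, 0.0331]
ee_rot: [0.773, 0.634, -0.001, -0.001]
ft_force: [-0.4, 0.6, -0.1]
grip_width: -0.003
grasp_force: 0.0
```

Emit:
apply_moves:
  rows:
    - {"x": -4, "y": 0, "z": 0, "ax": 0, "ay": 0, "az": 0, "gripper": 1}
    - {"x": -4, "y": 0, "z": 0, "ax": 0, "ay": 0, "az": 0, "gripper": 1}
    - {"x": -3, "y": 0, "z": 0, "ax": 0, "ay": 0, "az": 0, "gripper": 1}
    - {"x": 0, "y": 0, "z": 0, "ax": 0, "ay": 0, "az": 0, "gripper": 1}

```text
clock: 13.58
position: [0.5055, 0.0143, 0.0351]
ee_rot: [0.773, 0.634, 0.0, 0.001]
ft_force: [-0.0, -0.5, 0.3]
grip_width: -0.002
grasp_force: 0.0
```

Emit:
apply_moves:
  rows:
    - {"x": -2, "y": 0, "z": 0, "ax": 0, "ay": 0, "az": 0, "gripper": 1}
    - {"x": 0, "y": 0, "z": 0, "ax": 0, "ay": 0, "az": 0, "gripper": 1}

```text
clock: 13.75
position: [0.5048, 0.013, 0.0348]
ee_rot: [0.773, 0.634, 0.0, 0.0]
ft_force: [0.4, 0.7, 0.1]
grip_width: 0.003
grasp_force: 0.0
```

Emit:
apply_moves:
  rows:
    - {"x": -1, "y": 0, "z": 0, "ax": 0, "ay": 0, "az": 0, "gripper": 1}
    - {"x": 0, "y": 0, "z": 0, "ax": 0, "ay": 0, "az": 0, "gripper": 1}

```text
clock: 13.92
position: [0.5045, 0.0124, 0.0345]
ee_rot: [0.773, 0.634, 0.0, 0.0]
ft_force: [0.3, 0.5, 0.1]
grip_width: -0.0
grasp_force: 0.0
```

Emit:
apply_moves:
  rows:
    - {"x": -2, "y": 0, "z": 0, "ax": 0, "ay": 0, "az": 0, "gripper": 1}
    - {"x": -1, "y": 0, "z": 0, "ax": 0, "ay": 0, "az": 0, "gripper": 1}
    - {"x": 0, "y": 0, "z": 0, "ax": 0, "ay": 0, "az": 0, "gripper": 1}

```text
clock: 14.17
position: [0.5038, 0.0093, 0.0344]
ee_rot: [0.773, 0.634, -0.0, 0.0]
ft_force: [0.6, 0.4, -0.3]
grip_width: 0.002
grasp_force: 0.0
```

Emit:
apply_moves:
  rows:
    - {"x": -1, "y": 0, "z": 0, "ax": 0, "ay": 0, "az": 0, "gripper": 1}
    - {"x": 0, "y": 0, "z": 0, "ax": 0, "ay": 0, "az": 0, "gripper": 1}

```text
clock: 14.33
position: [0.5036, 0.0086, 0.0344]
ee_rot: [0.773, 0.634, -0.0, 0.0]
ft_force: [0.9, 0.2, 0.5]
grip_width: -0.001
grasp_force: 0.0
```

Emit:
apply_moves:
  rows:
    - {"x": -0.7, "y": 0, "z": 0, "ax": 0, "ay": 0, "az": 0, "gripper": 1}
    - {"x": 0, "y": 0, "z": 0, "ax": 0, "ay": 0, "az": 0, "gripper": 1}

```text
clock: 14.5
position: [0.5036, 0.0084, 0.0344]
ee_rot: [0.773, 0.635, 0.0, -0.0]
ft_force: [0.6, 2.9, -1.1]
grip_width: -0.001
grasp_force: 1.4
```

Emit:
apply_moves:
  rows:
    - {"x": -0.7, "y": 0, "z": 0, "ax": 0, "ay": 0, "az": 0, "gripper": 1}
    - {"x": 0, "y": 0, "z": 0, "ax": 0, "ay": 0, "az": 0, "gripper": 1}

```text
clock: 14.67
position: [0.5035, 0.0084, 0.0344]
ee_rot: [0.773, 0.635, 0.001, -0.0]
ft_force: [1.6, 4.2, -2.0]
grip_width: -0.001
grasp_force: 2.7
```

Contact is stiff at 4 N with no motion, so the module is seated on the stop. Next I lift over the handle and go behind it.

Emit:
apply_moves:
  rows:
    - {"x": 4, "y": 0, "z": 0, "ax": 0, "ay": 0, "az": 0, "gripper": 1}
    - {"x": 4, "y": 0, "z": 0, "ax": 0, "ay": 0, "az": 0, "gripper": 1}
    - {"x": 3, "y": 0, "z": -10, "ax": 0, "ay": 0, "az": 0, "gripper": 1}
    - {"x": 0, "y": 0, "z": -25, "ax": 0, "ay": 0, "az": 0, "gripper": 1}
    - {"x": 0, "y": 0, "z": -25, "ax": 0, "ay": 0, "az": 0, "gripper": 1}

```text
clock: 15.08
position: [0.5048, 0.0186, 0.0952]
ee_rot: [0.773, 0.635, -0.001, -0.001]
ft_force: [0.6, -0.7, 0.1]
grip_width: 0.001
grasp_force: 0.0
```

Emit:
apply_moves:
  rows:
    - {"x": 10, "y": 0, "z": -8, "ax": 0, "ay": 0, "az": 0, "gripper": 1}
    - {"x": 25, "y": 0, "z": 0, "ax": 0, "ay": 0, "az": 0, "gripper": 1}
    - {"x": 30, "y": 0, "z": 0, "ax": 0, "ay": 0, "az": 0, "gripper": 1}
    - {"x": 20, "y": 0, "z": 0, "ax": 0, "ay": 0, "az": 0, "gripper": 1}
    - {"x": 0, "y": 0, "z": 0, "ax": 0, "ay": 0, "az": 0, "gripper": 1}

```text
clock: 15.5
position: [0.5221, 0.1068, 0.1033]
ee_rot: [0.771, 0.637, 0.001, -0.001]
ft_force: [-0.9, 1.1, -1.0]
grip_width: -0.002
grasp_force: 0.0
```

Run:
```python
from h import *
import pickle
o=get_obs();th=np.radians(-11.33);Rt=np.array([[np.cos(th),-np.sin(th)],[np.sin(th),np.cos(th)]])
nest=np.array([.4887,-.0675]); print((Rt.T@(o['position'][:2]-nest)*1000).round(1))
p=nest+Rt@[0,.172]; plan([(*p,.09,78.67,2),(*p,.035,78.67,4)])
```

```text
[ -1.5 177.5]
start [0.5221 0.1068 0.1033] 79.07 tilt [ 0.0013  0.0024 -1.    ]
[-2.8, 0.7, 6.6, np.float64(0.2)] 
[-2.7, 0.7, 6.7, np.float64(0.2)] 
[-0.0, 0.0, 13.7, np.float64(-0.0)] 
[-0.0, 0.0, 13.8, np.float64(-0.0)] 
[-0.0, 0.0, 13.7, np.float64(-0.0)] |
[-0.0, 0.0, 13.8, np.float64(-0.0)] 
end [0.5225 0.1012 0.035 ] 78.67
```

Emit:
apply_moves:
  rows:
    - {"x": 0, "y": 1, "z": 15, "ax": 0, "ay": 0, "az": 0, "gripper": 1}
    - {"x": 0, "y": 0.5, "z": 20, "ax": 0, "ay": 0, "az": 0, "gripper": 1}
    - {"x": 0, "y": 0, "z": 20, "ax": 0, "ay": 0, "az": 0, "gripper": 1}
    - {"x": 0, "y": 0, "z": 13, "ax": 0, "ay": 0, "az": 0, "gripper": 1}
    - {"x": 0, "y": 0, "z": 0, "ax": 0, "ay": 0, "az": 0, "gripper": 1}

```text
clock: 15.92
position: [0.5219, 0.1006, 0.0321]
ee_rot: [0.773, 0.634, -0.002, -0.001]
ft_force: [-0.2, 0.3, 0.7]
grip_width: 0.003
grasp_force: 0.0
```

Emit:
apply_moves:
  rows:
    - {"x": -4, "y": 0, "z": 0, "ax": 0, "ay": 0, "az": 0, "gripper": 1}
    - {"x": -4, "y": 0, "z": 0, "ax": 0, "ay": 0, "az": 0, "gripper": 1}
    - {"x": -4, "y": 0, "z": 0, "ax": 0, "ay": 0, "az": 0, "gripper": 1}
    - {"x": -2, "y": 0, "z": 0, "ax": 0, "ay": 0, "az": 0, "gripper": 1}
    - {"x": 0, "y": 0, "z": 0, "ax": 0, "ay": 0, "az": 0, "gripper": 1}

```text
clock: 16.33
position: [0.5212, 0.0864, 0.035]
ee_rot: [0.773, 0.634, 0.0, 0.001]
ft_force: [-0.2, -0.6, 0.1]
grip_width: 0.002
grasp_force: 0.0
```

```bash
cat >> h.py <<'E'
def rel():
    o=get_obs();th=np.radians(-11.33);Rt=np.array([[np.cos(th),-np.sin(th)],[np.sin(th),np.cos(th)]])
    print('tray-frame mm',(Rt.T@(o['position'][:2]-np.array([.4887,-.0675]))*1000).round(1),'F',(Rt.T@o['ft_force'][:2]).round(1),o['ft_force'][2].round(1)); plan([])
E
python3 -c "from h import *; rel()"
```

```text
tray-frame mm [  1.7 157.2] F [-0.1 -0.6] 0.1
start [0.5212 0.0864 0.035 ] 78.68 tilt [ 1.1e-03 -7.0e-04 -1.0e+00]
end [0.5212 0.0864 0.035 ] 78.68
```

Emit:
apply_moves:
  rows:
    - {"x": -1, "y": -0.8, "z": 0, "ax": 0, "ay": 0, "az": 0, "gripper": 1}
    - {"x": -1, "y": -0.7, "z": 0, "ax": 0, "ay": 0, "az": 0, "gripper": 1}
    - {"x": -1, "y": 0, "z": 0, "ax": 0, "ay": 0, "az": 0, "gripper": 1}
    - {"x": -1, "y": 0, "z": 0, "ax": 0, "ay": 0, "az": 0, "gripper": 1}
    - {"x": -1, "y": 0, "z": 0, "ax": 0, "ay": 0, "az": 0, "gripper": 1}

```text
clock: 16.75
position: [0.5184, 0.0827, 0.0344]
ee_rot: [0.773, 0.634, -0.0, 0.0]
ft_force: [0.1, 0.3, 0.8]
grip_width: 0.0
grasp_force: 0.0
```

Emit:
apply_moves:
  rows:
    - {"x": -1, "y": 0, "z": 0, "ax": 0, "ay": 0, "az": 0, "gripper": 1}
    - {"x": -1, "y": 0, "z": 0, "ax": 0, "ay": 0, "az": 0, "gripper": 1}
    - {"x": -1, "y": 0, "z": 0, "ax": 0, "ay": 0, "az": 0, "gripper": 1}
    - {"x": -1, "y": 0, "z": 0, "ax": 0, "ay": 0, "az": 0, "gripper": 1}
    - {"x": -1, "y": 0, "z": 0, "ax": 0, "ay": 0, "az": 0, "gripper": 1}

```text
clock: 17.17
position: [0.5174, 0.0793, 0.0344]
ee_rot: [0.773, 0.635, 0.001, -0.001]
ft_force: [1.0, 6.2, -2.9]
grip_width: 0.004
grasp_force: 3.0
```

Emit:
apply_moves:
  rows:
    - {"x": -1, "y": 0, "z": 0, "ax": 0, "ay": 0, "az": 0, "gripper": 1}
    - {"x": -1.5, "y": 0, "z": 0, "ax": 0, "ay": 0, "az": 0, "gripper": 1}
    - {"x": -2, "y": 0, "z": 0, "ax": 0, "ay": 0, "az": 0, "gripper": 1}
    - {"x": -2, "y": 0, "z": 0, "ax": 0, "ay": 0, "az": 0, "gripper": 1}
    - {"x": -2, "y": 0, "z": 0, "ax": 0, "ay": 0, "az": 0, "gripper": 1}

```text
clock: 17.58
position: [0.5157, 0.071, 0.0344]
ee_rot: [0.773, 0.635, 0.001, -0.001]
ft_force: [1.3, 6.2, -2.7]
grip_width: 0.0
grasp_force: 3.0
```

```bash
python3 -c "from h import *; rel()"
```

```text
tray-frame mm [ -0.7 141.2] F [0.1 6.3] -2.7
start [0.5157 0.071  0.0344] 78.83 tilt [ 5.e-04  2.e-03 -1.e+00]
end [0.5157 0.071  0.0344] 78.83
```

Emit:
apply_moves:
  rows:
    - {"x": -2.5, "y": 0, "z": 0, "ax": 0, "ay": 0, "az": 0, "gripper": 1}
    - {"x": -3, "y": 0, "z": 0, "ax": 0, "ay": 0, "az": 0, "gripper": 1}
    - {"x": -3.5, "y": 0, "z": 0, "ax": 0, "ay": 0, "az": 0, "gripper": 1}
    - {"x": -4, "y": 0, "z": 0, "ax": 0, "ay": 0, "az": 0, "gripper": 1}
    - {"x": -4, "y": 0, "z": 0, "ax": 0, "ay": 0, "az": 0, "gripper": 1}

```text
clock: 18.0
position: [0.5124, 0.0543, 0.0344]
ee_rot: [0.773, 0.635, 0.001, -0.001]
ft_force: [1.9, 6.2, -3.4]
grip_width: 0.003
grasp_force: 3.1
```

Emit:
apply_moves:
  rows:
    - {"x": -4, "y": 0, "z": 0, "ax": 0, "ay": 0, "az": 0, "gripper": 1}
    - {"x": -4, "y": 0, "z": 0, "ax": 0, "ay": 0, "az": 0, "gripper": 1}
    - {"x": -4, "y": 0, "z": 0, "ax": 0, "ay": 0, "az": 0, "gripper": 1}
    - {"x": -4, "y": 0, "z": 0, "ax": 0, "ay": 0, "az": 0, "gripper": 1}
    - {"x": -4, "y": 0, "z": 0, "ax": 0, "ay": 0, "az": 0, "gripper": 1}

```text
clock: 18.42
position: [0.5085, 0.0347, 0.0344]
ee_rot: [0.773, 0.635, 0.001, -0.001]
ft_force: [0.5, 5.8, -2.7]
grip_width: -0.003
grasp_force: 3.1
```

Emit:
apply_moves:
  rows:
    - {"x": -4, "y": 0, "z": 0, "ax": 0, "ay": 0, "az": 0, "gripper": 1}
    - {"x": -4, "y": 0, "z": 0, "ax": 0, "ay": 0, "az": 0, "gripper": 1}
    - {"x": -4, "y": 0, "z": 0, "ax": 0, "ay": 0, "az": 0, "gripper": 1}
    - {"x": -4, "y": 0, "z": 0, "ax": 0, "ay": 0, "az": 0, "gripper": 1}
    - {"x": -4, "y": 0, "z": 0, "ax": 0, "ay": 0, "az": 0, "gripper": 1}

```text
clock: 18.83
position: [0.5047, 0.015, 0.0344]
ee_rot: [0.773, 0.635, 0.001, -0.001]
ft_force: [0.4, 7.1, -2.8]
grip_width: 0.003
grasp_force: 3.1
```

```bash
python3 -c "from h import *; rel()"
```

```text
tray-frame mm [-0.5 84.1] F [-1.  7.] -2.8
start [0.5047 0.015  0.0344] 78.83 tilt [ 5.0e-04  1.9e-03 -1.0e+00]
end [0.5047 0.015  0.0344] 78.83
```

Emit:
apply_moves:
  rows:
    - {"x": -4, "y": 0, "z": 0, "ax": 0, "ay": 0, "az": 0, "gripper": 1}
    - {"x": -4, "y": 0, "z": 0, "ax": 0, "ay": 0, "az": 0, "gripper": 1}
    - {"x": -4, "y": 0, "z": 0, "ax": 0, "ay": 0, "az": 0, "gripper": 1}
    - {"x": -4, "y": 0, "z": 0, "ax": 0, "ay": 0, "az": 0, "gripper": 1}
    - {"x": -4, "y": 0, "z": 0, "ax": 0, "ay": 0, "az": 0, "gripper": 1}

```text
clock: 19.25
position: [0.5008, -0.0046, 0.0344]
ee_rot: [0.773, 0.635, 0.001, -0.001]
ft_force: [0.9, 6.8, -2.7]
grip_width: 0.004
grasp_force: 3.2
```

Emit:
apply_moves:
  rows:
    - {"x": -4, "y": 0, "z": 0, "ax": 0, "ay": 0, "az": 0, "gripper": 1}
    - {"x": -4, "y": 0, "z": 0, "ax": 0, "ay": 0, "az": 0, "gripper": 1}
    - {"x": -4, "y": 0, "z": 0, "ax": 0, "ay": 0, "az": 0, "gripper": 1}
    - {"x": -4, "y": 0, "z": 0, "ax": 0, "ay": 0, "az": 0, "gripper": 1}
    - {"x": -4, "y": 0, "z": 0, "ax": 0, "ay": 0, "az": 0, "gripper": 1}

```text
clock: 19.67
position: [0.4969, -0.0242, 0.0344]
ee_rot: [0.773, 0.635, 0.001, -0.001]
ft_force: [0.8, 6.4, -1.8]
grip_width: -0.004
grasp_force: 3.2
```

Emit:
apply_moves:
  rows:
    - {"x": -3, "y": 0, "z": 0, "ax": 0, "ay": 0, "az": 0, "gripper": 1}
    - {"x": -2.5, "y": 0, "z": 0, "ax": 0, "ay": 0, "az": 0, "gripper": 1}
    - {"x": -2, "y": 0, "z": 0, "ax": 0, "ay": 0, "az": 0, "gripper": 1}
    - {"x": -2, "y": 0, "z": 0, "ax": 0, "ay": 0, "az": 0, "gripper": 1}
    - {"x": -1.5, "y": 0, "z": 0, "ax": 0, "ay": 0, "az": 0, "gripper": 1}

```text
clock: 20.08
position: [0.4948, -0.0349, 0.0344]
ee_rot: [0.773, 0.635, 0.001, -0.001]
ft_force: [1.9, 6.3, -2.1]
grip_width: -0.003
grasp_force: 3.3
```

```bash
python3 -c "from h import *; rel()"
```

```text
tray-frame mm [-0.4 33.2] F [0.6 6.5] -2.1
start [ 0.4948 -0.0349  0.0344] 78.83 tilt [ 5.0e-04  1.8e-03 -1.0e+00]
end [ 0.4948 -0.0349  0.0344] 78.83
```

Emit:
apply_moves:
  rows:
    - {"x": -1.5, "y": 0, "z": 0, "ax": 0, "ay": 0, "az": 0, "gripper": 1}
    - {"x": -1.5, "y": 0, "z": 0, "ax": 0, "ay": 0, "az": 0, "gripper": 1}
    - {"x": -1.5, "y": 0, "z": 0, "ax": 0, "ay": 0, "az": 0, "gripper": 1}
    - {"x": -1.5, "y": 0, "z": 0, "ax": 0, "ay": 0, "az": 0, "gripper": 1}
    - {"x": -1.5, "y": 0, "z": 0, "ax": 0, "ay": 0, "az": 0, "gripper": 1}

```text
clock: 20.5
position: [0.4934, -0.0421, 0.0344]
ee_rot: [0.773, 0.635, 0.001, -0.001]
ft_force: [1.0, 6.5, -1.3]
grip_width: -0.003
grasp_force: 3.3
```

Emit:
apply_moves:
  rows:
    - {"x": -1.2, "y": 0, "z": 0, "ax": 0, "ay": 0, "az": 0, "gripper": 1}
    - {"x": -1.2, "y": 0, "z": 0, "ax": 0, "ay": 0, "az": 0, "gripper": 1}
    - {"x": -1.2, "y": 0, "z": 0, "ax": 0, "ay": 0, "az": 0, "gripper": 1}

```text
clock: 20.75
position: [0.4927, -0.0456, 0.0344]
ee_rot: [0.772, 0.635, 0.001, -0.001]
ft_force: [2.1, 6.0, -2.2]
grip_width: 0.004
grasp_force: 3.3
```

Emit:
apply_moves:
  rows:
    - {"x": -1.2, "y": 0, "z": 0, "ax": 0, "ay": 0, "az": 0, "gripper": 1}
    - {"x": -1.2, "y": 0, "z": 0, "ax": 0, "ay": 0, "az": 0, "gripper": 1}
    - {"x": -1.2, "y": 0, "z": 0, "ax": 0, "ay": 0, "az": 0, "gripper": 1}

```text
clock: 21.0
position: [0.492, -0.0492, 0.0344]
ee_rot: [0.773, 0.635, 0.001, -0.001]
ft_force: [1.2, 5.8, -0.7]
grip_width: 0.001
grasp_force: 3.3
```

```bash
python3 -c "from h import *; rel()"
```

```text
tray-frame mm [-0.4 18.6] F [0.1 5.9] -0.7
start [ 0.492  -0.0492  0.0344] 78.84 tilt [ 5.0e-04  1.9e-03 -1.0e+00]
end [ 0.492  -0.0492  0.0344] 78.84
```

Emit:
apply_moves:
  rows:
    - {"x": -1, "y": 0, "z": 0, "ax": 0, "ay": 0, "az": 0, "gripper": 1}
    - {"x": -1, "y": 0, "z": 0, "ax": 0, "ay": 0, "az": 0, "gripper": 1}
    - {"x": -1, "y": 0, "z": 0, "ax": 0, "ay": 0, "az": 0, "gripper": 1}

```text
clock: 21.25
position: [0.4914, -0.0521, 0.0344]
ee_rot: [0.773, 0.635, 0.001, -0.001]
ft_force: [1.8, 6.1, -1.8]
grip_width: -0.0
grasp_force: 3.4
```

Emit:
apply_moves:
  rows:
    - {"x": -1, "y": 0, "z": 0, "ax": 0, "ay": 0, "az": 0, "gripper": 1}
    - {"x": -1, "y": 0, "z": 0, "ax": 0, "ay": 0, "az": 0, "gripper": 1}
    - {"x": -1, "y": 0, "z": 0, "ax": 0, "ay": 0, "az": 0, "gripper": 1}

```text
clock: 21.5
position: [0.4915, -0.0531, 0.0346]
ee_rot: [0.772, 0.636, 0.002, -0.001]
ft_force: [4.1, 16.0, -3.0]
grip_width: 0.004
grasp_force: 8.3
```

Emit:
apply_moves:
  rows:
    - {"x": -1, "y": 0, "z": 0, "ax": 0, "ay": 0, "az": 0, "gripper": 1}
    - {"x": -1, "y": 0, "z": 0, "ax": 0, "ay": 0, "az": 0, "gripper": 1}

```text
clock: 21.67
position: [0.4918, -0.0534, 0.0349]
ee_rot: [0.772, 0.636, 0.003, -0.001]
ft_force: [5.5, 22.4, -2.1]
grip_width: -0.0
grasp_force: 11.4
```

The tray hit the bumpers firmly, with force rising to 22 N and no further travel. I'll back off gently, lift clear and look.

Emit:
apply_moves:
  rows:
    - {"x": 1, "y": 0, "z": 0, "ax": 0, "ay": 0, "az": 0, "gripper": 1}
    - {"x": 1, "y": 0, "z": 0, "ax": 0, "ay": 0, "az": 0, "gripper": 1}
    - {"x": 1, "y": 0, "z": 0, "ax": 0, "ay": 0, "az": 0, "gripper": 1}
    - {"x": 2, "y": 0, "z": 0, "ax": 0, "ay": 0, "az": 0, "gripper": 1}
    - {"x": 5, "y": 0, "z": 0, "ax": 0, "ay": 0, "az": 0, "gripper": 1}

```text
clock: 22.08
position: [0.4921, -0.0493, 0.0343]
ee_rot: [0.773, 0.634, -0.0, 0.0]
ft_force: [0.1, -0.8, -0.5]
grip_width: 0.004
grasp_force: 0.0
```

Emit:
apply_moves:
  rows:
    - {"x": 15, "y": 0, "z": 0, "ax": 0, "ay": 0, "az": 0, "gripper": 1}
    - {"x": 15, "y": 0, "z": -20, "ax": 0, "ay": 0, "az": 0, "gripper": 1}
    - {"x": 10, "y": 0, "z": -30, "ax": 0, "ay": 0, "az": 0, "gripper": 1}
    - {"x": 0, "y": 0, "z": -40, "ax": 0, "ay": 0, "az": 0, "gripper": 1}
    - {"x": 0, "y": 0, "z": -40, "ax": 0, "ay": 0, "az": 0, "gripper": 1}

```text
clock: 22.5
position: [0.4992, -0.0086, 0.1655]
ee_rot: [0.772, 0.635, -0.001, -0.001]
ft_force: [1.2, -1.4, -0.3]
grip_width: 0.003
grasp_force: 0.0
```

Emit:
apply_moves:
  rows:
    - {"x": -20, "y": -15, "z": -20, "ax": 0, "ay": 0, "az": 0, "gripper": 1}
    - {"x": -30, "y": -25, "z": -10, "ax": 0, "ay": 0, "az": 0, "gripper": 1}
    - {"x": -30, "y": -20, "z": 0, "ax": 0, "ay": 0, "az": 0, "gripper": 1}
    - {"x": -15, "y": 0, "z": 0, "ax": 0, "ay": 0, "az": 0, "gripper": 1}
    - {"x": 0, "y": 0, "z": 0, "ax": 0, "ay": 0, "az": 0, "gripper": 1}

```text
clock: 22.92
position: [0.421, -0.095, 0.1948]
ee_rot: [0.775, 0.632, -0.001, 0.001]
ft_force: [0.3, 0.6, -0.2]
grip_width: -0.004
grasp_force: 0.0
```

Run:
```python
from h import *
import pickle
rel()
w=camera('wrist'); s=camera('scene'); pickle.dump((w,s),open('f.pkl','wb'))
# crop wrist around the projected handle/head gap
th=np.radians(-11.33);Rt=np.array([[np.cos(th),-np.sin(th)],[np.sin(th),np.cos(th)]]);nest=np.array([.4887,-.0675])-Rt@[0,.137]
a=proj(w,[*(nest+Rt@[0,.142]),.054]); print('handle rear expected px',a)
for p,z in [((-34,68),.042),((34,68),.042),((39,45),.038),((0,142),.054)]: print(p,proj(w,[*(nest+Rt@np.array(p)/1000),z]).round(0))
m=np.zeros((600,800,3),np.uint8); m[:400,:640]=w['color']; m[400:600,:320]=cv2.resize(s['color'],(320,200)); m[400:600,320:640]=cv2.resize(s['color'][200:325,250:450],(320,200))
cv2.imwrite('pics/fin.png',m[:,:,::-1])
```

```text
tray-frame mm [-61.  -40.2] F [0.2 0.6] -0.2
start [ 0.421  -0.095   0.1948] 78.41 tilt [-1.0e-04 -3.4e-03 -1.0e+00]
end [ 0.421  -0.095   0.1948] 78.41
handle rear expected px [394.98865254 138.49491814]
(-34, 68) [349. 220.]
(34, 68) [425. 220.]
(39, 45) [426. 242.]
(0, 142) [395. 138.]
```

View pics/fin.png

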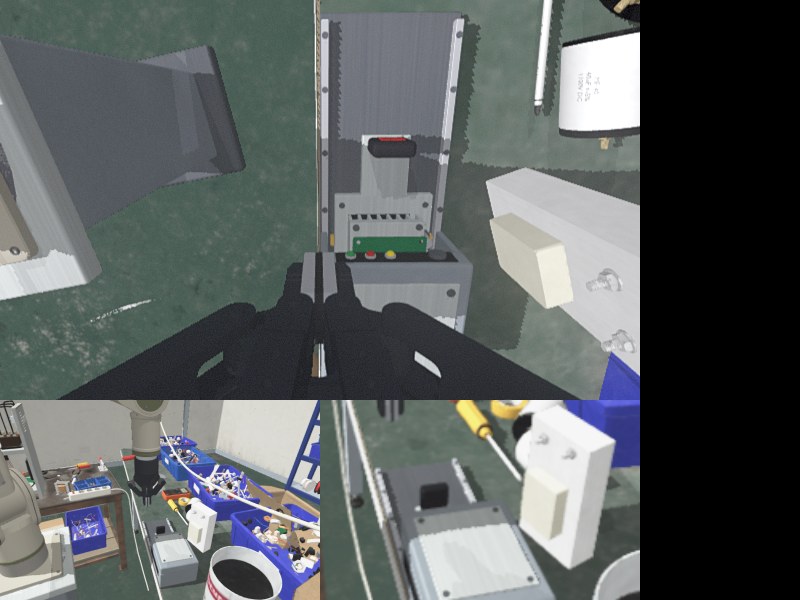

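The tray is home: the handle's rear edge is at v≈138 against 138 predicted. The module's rear edge runs (349–424, 220), as predicted for a snug fit. Everything else is untouched and the arm is clear.

```bash
python3 -c "from workcell import *; print(hand_in())"
```

```text
the job is handed in; nothing more can be done
None
```

I loaded the module snug against both dowels and the end stop, pushed the tray home by its handle to the bumpers, and handed the job in at about 23 s with the robot clear. While I was seating the module, the tray also moved about 3 mm towards home.

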